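# Change over the label-tape cradles

## Robot

A 6-joint arm with a two-finger parallel gripper is mounted at the origin on the work surface. World frame = base frame: x ahead of the robot, y to its left, z up, the work surface at z = 0. Lengths are in mm, angles in rad, forces in N, time in s.
With the tool pointing down it reaches from about 350 to 775 mm from the base axis. Payload 7.3 kg.
Tool frame: the origin (TCP) lies at the very end of the fingers, on their centre line; the grasp point (between the pads) lies 19 mm behind it; z points along the fingers, y is the line along which they close (so a half turn about z gives the same grasp; the last joint's range is limited). The gripper opens to 92 mm and grips with 3 to 60 N. Pads are 19 mm wide; open, the fingers measure 130 mm over their backs; the gripper's body (75 mm by 190 mm) begins 47 mm behind the grasp point.
Start: joints at [-1.263, 0.342, 1.524, -0, 1.275, -0.146], TCP at [230.176, -471.873, 226.741] pointing down, gripper open.
Joint ranges: [-2.53, 2.53], [-0.77, 2.02], [0.04, 2.7], [-1, 4.14], [0.28, 2.66], [-3.11, 3.11]. Speed limits (rad/s): [2.57, 2.57, 3.14, 3.14, 3.14, 3.14].

## Interface

Orientations are given as [roll, pitch, yaw] about the fixed x, y, z axes, in that order (R = Rz(yaw) Ry(pitch) Rx(roll)).
In Python, from plant import get_obs, optics, ticket, finder gives the robot as it stands.
- The arm moves only by the tool send_rows, never from a script. Its arguments are lists of equal length, an entry for each row: "offset": the shift along the tool's x, y, z scaled (see below), a list of three; "delta_rot": the turn, a rotation vector about the tool's x, y, z scaled (see below), a list of three. In form: {"offset": [[dx, dy, dz], ...], "delta_rot": [[rx, ry, rz], ...]}. A call has 1 to 8 rows; each row is the pose to reach, as a shift and turn from the pose commanded when the call began, along the tool's axes at that moment, turning the shorter way round; what a row does not reach only later rows make up. The controller multiplies each number of a shift by 120 mm and each number of a turn by 360 degrees. A row lasts 1/8 s, in which the tool goes at most 62.5 mm and 10.7 degrees, less where a joint would pass 70% of its speed; a pose out of reach is approached as far as the arm can. A call with a number of a shift or a turn outside -1 to 1 is refused whole. A call with a gripper value outside its range is refused whole. "grip" is the opening, from 0 (shut) to 1 (fully open), set as the call begins (left out, the last holds). The fingers move at their own pace and stop on an object; the grip force is fixed at half the most. Time passes only in rows, so rows that repeat a pose let the fingers close. It gives the time, the measured TCP pose, the force, the opening and the grip force at its end, in the units of the state.
- get_obs(): the state, without advancing time (a new reading comes with each control period).
- optics.capture(name): name is "scene" or "top" or "wrist"; returns the picture (400x640x3 uint8, red, green, blue); there is no depth.
- optics.get_calibration(name): a dict with "fx", "fy", "cx", "cy" (pixels), "world_from_camera" (4x4, takes a point from camera to world coordinates). Camera axes: x right, y down, z forward; pixel columns grow to the right and rows downward; lengths in mm; the calibration is good to about 2 mm. A picture is of the moment at which its call begins: read the wrist's pose just before it. get_calibration takes no time and is no camera call; for the wrist camera it gives the pose at the moment of the call.
- ticket.close_job(): hands the job in; it is judged then, once.
Trained networks look in the newest picture that a camera, given by its name, has taken for a name from the list of things; names that differ only in an ending like _2 or _b are one class to them, and where a whole thing is asked for, a point or a joint stands for the part that bears it (a point fixed in the world has none). Each returns a list of dicts, best first, with "confidence" (0 to 1); they miss things now and then, are a little off and sometimes report something else, mostly with a low value. They report only what shows in the picture. A call takes as long as a camera call. They do not tell look-alikes from the thing itself.
- finder.boxes_of(target, camera): "box" ([left, top, right, bottom] in pixels, round what is visible of it).
- finder.silhouettes(target, camera): "region" (400x640 bool, what is visible of it) and "box" ([left, top, right, bottom] in pixels, round what is visible of it).
- finder.pinpoint(target, camera): "uv" ([column, row] in pixels: a listed point, or the origin of a listed thing).
The state is a dict: "time": time; "joint_positions": joint angles; "dq": joint speeds; "tau": joint torques, N m; "tool_pos": TCP position; "tcp_rot": TCP orientation; "contact_force": force on the tool from outside, world axes, zero at the start; "moment": the same for the moment, N m; "grip_width": finger opening in mm; "finger_force": force on a finger pad.
Only numpy, scipy, OpenCV 4.12 (cv2) and the standard library are available. Lean on these libraries where they do the work, as an engineer would, in place of code of your own. Each camera call takes 0.05 s, during which the arm holds its last target. There are 200 camera calls.

## Task

Change over the label tapes: first clear every spent cardboard core off the cradles into the white waste tray, then lift each tape roll off its peg and stand it on edge, squarely and without overhanging the rail ends, on the two rails of the cradle of its own colour. The spent cores lying on the bench go into the tray too, whenever it suits; leave the tray standing on the bench, and the beaker, bottle and carton where they are.

Things in the scene. Friction and masses are not known exactly. Their poses are not given: they have to be found in the camera images.
- roll_red: fresh roll of red label tape, a stiff ring 79 mm across and 20 mm wide with a 32 mm hole, 90 g. Origin at its centre, x axis along the roll's axis. It starts hanging by its hole on one of the rack's pegs, axis along the peg. May be absent (None).
- core_red: spent cardboard core standing at the start on the red cradle's rails (its axis along the rails, origin 60 mm above the bench): an eight-sided tube 36 mm across its flats (39 mm over corners), 20 mm wide, 26 mm hole, 20 g. Origin at its centre, x axis along the tube; y and z point at flats. May be absent (None).
- cradle_red: fixed red tape cradle: red base plate 80 (x) by 70 (y) by 10 mm, a post, and on top two parallel steel rails along the cradle's x, 8 mm thick, 40 mm long, 30 mm between their centre lines, their tops 48 mm above the bench; nothing stands above the rails. Origin under the base centre.
- seat_red (a point): where the centre of the red roll sits when it stands on edge on both rails of the red cradle, midway along them: 85 mm straight above the cradle's origin; x along the rails.
- roll_blue: fresh roll of blue label tape, a stiff ring 79 mm across and 20 mm wide with a 32 mm hole, 90 g. Origin at its centre, x axis along the roll's axis. It starts hanging by its hole on one of the rack's pegs, axis along the peg. May be absent (None).
- core_blue: spent cardboard core standing at the start on the blue cradle's rails (its axis along the rails, origin 60 mm above the bench): an eight-sided tube 36 mm across its flats (39 mm over corners), 20 mm wide, 26 mm hole, 20 g. Origin at its centre, x axis along the tube; y and z point at flats. May be absent (None).
- cradle_blue: fixed blue tape cradle: blue base plate 80 (x) by 70 (y) by 10 mm, a post, and on top two parallel steel rails along the cradle's x, 8 mm thick, 40 mm long, 30 mm between their centre lines, their tops 48 mm above the bench; nothing stands above the rails. Origin under the base centre.
- seat_blue (a point): where the centre of the blue roll sits when it stands on edge on both rails of the blue cradle, midway along them: 85 mm straight above the cradle's origin; x along the rails.
- roll_green: fresh roll of green label tape, a stiff ring 79 mm across and 20 mm wide with a 32 mm hole, 90 g. Origin at its centre, x axis along the roll's axis. It starts hanging by its hole on one of the rack's pegs, axis along the peg. May be absent (None).
- core_green: spent cardboard core standing at the start on the green cradle's rails (its axis along the rails, origin 60 mm above the bench): an eight-sided tube 36 mm across its flats (39 mm over corners), 20 mm wide, 26 mm hole, 20 g. Origin at its centre, x axis along the tube; y and z point at flats. May be absent (None).
- cradle_green: fixed green tape cradle: green base plate 80 (x) by 70 (y) by 10 mm, a post, and on top two parallel steel rails along the cradle's x, 8 mm thick, 40 mm long, 30 mm between their centre lines, their tops 48 mm above the bench; nothing stands above the rails. Origin under the base centre.
- seat_green (a point): where the centre of the green roll sits when it stands on edge on both rails of the green cradle, midway along them: 85 mm straight above the cradle's origin; x along the rails.
- roll_yellow: fresh roll of yellow label tape, a stiff ring 79 mm across and 20 mm wide with a 32 mm hole, 90 g. Origin at its centre, x axis along the roll's axis. It starts hanging by its hole on one of the rack's pegs, axis along the peg. May be absent (None).
- core_yellow: spent cardboard core standing at the start on the yellow cradle's rails (its axis along the rails, origin 60 mm above the bench): an eight-sided tube 36 mm across its flats (39 mm over corners), 20 mm wide, 26 mm hole, 20 g. Origin at its centre, x axis along the tube; y and z point at flats. May be absent (None).
- cradle_yellow: fixed yellow tape cradle: yellow base plate 80 (x) by 70 (y) by 10 mm, a post, and on top two parallel steel rails along the cradle's x, 8 mm thick, 40 mm long, 30 mm between their centre lines, their tops 48 mm above the bench; nothing stands above the rails. Origin under the base centre.
- seat_yellow (a point): where the centre of the yellow roll sits when it stands on edge on both rails of the yellow cradle, midway along them: 85 mm straight above the cradle's origin; x along the rails.
- core_bench_a: spent cardboard core left lying flat on the bench: the same eight-sided tube as on the cradles, 36 mm across its flats (39 mm over corners), 20 mm thick, 26 mm hole, 20 g. Origin at its centre (10 mm above the bench), here with its z axis along the tube; x and y point at flats. May be absent (None).
- core_bench_b: spent cardboard core left lying flat on the bench: the same eight-sided tube as on the cradles, 36 mm across its flats (39 mm over corners), 20 mm thick, 26 mm hole, 20 g. Origin at its centre (10 mm above the bench), here with its z axis along the tube; x and y point at flats. May be absent (None).
- rack: fixed hook rack: bar along y, 400 mm long, top 148 mm above the bench, on end posts. Four 8 mm thick level pegs at y = -150, -50, 50, 150 mm, axis 140 mm up, run 84 mm towards -x (the robot), then the tip turns up 8 mm and 5 mm further out. A roll hangs 43 mm out, its centre 128 mm up; lifted 8 mm, its hole clears the tip. Origin on the bench under the bar's middle.
- waste_tray: loose white open tray, 160 (x) by 140 (y) by 45 mm high, walls and floor 4 mm, 0.5 kg. Origin under its centre.
- beaker: bystander: glass beaker 70 mm across, 90 mm high. Origin under its centre.
- reagent: bystander: amber reagent bottle 64 mm across, 150 mm high. Origin under its centre.
- label_box: bystander: blue carton 70 x 100 x 60 mm. Origin under its centre.
Not all that is in view belongs to the job. Of the things like the roll_yellow, leave any that is pink; of the rest the larger one is meant.

How it is judged (in metres and radians):
On the way:
1. every spent core that stood on a cradle lies in the waste tray, released (x of core_red in the frame of waste_tray between -0.076 and 0.076 m and y of core_red in the frame of waste_tray between -0.066 and 0.066 m and z of core_red in the frame of waste_tray between 0 and 0.055 m and linear speed of each of core_red, core_blue, core_green, core_yellow below 0.03 m/s and contact force between the fingers and core_red below 0.1 N and x of core_blue in the frame of waste_tray between -0.076 and 0.076 m and y of core_blue in the frame of waste_tray between -0.066 and 0.066 m and z of core_blue in the frame of waste_tray between 0 and 0.055 m and contact force between the fingers and core_blue below 0.1 N and x of core_green in the frame of waste_tray between -0.076 and 0.076 m and y of core_green in the frame of waste_tray between -0.066 and 0.066 m and z of core_green in the frame of waste_tray between 0 and 0.055 m and contact force between the fingers and core_green below 0.1 N and x of core_yellow in the frame of waste_tray between -0.076 and 0.076 m and y of core_yellow in the frame of waste_tray between -0.066 and 0.066 m and z of core_yellow in the frame of waste_tray between 0 and 0.055 m and contact force between the fingers and core_yellow below 0.1 N), for 0.3 s.
At the end, for the whole second after the job is handed in: Each roll present stands at rest on the rails of its colour's cradle: centre within 12 mm of the seat along the rails, 7 mm across, 6 mm in height, axis within 0.2 rad of the rails. Each core present lies at rest in the waste tray, which stands level on the bench (all of step 1 and x of roll_red in the frame of seat_red between -0.012 and 0.012 m and y of roll_red in the frame of seat_red between -0.007 and 0.007 m and z of roll_red in the frame of seat_red between -0.006 and 0.006 m and angle between the x axis of roll_red and the x axis of seat_red, either way round below 0.2 rad and linear speed of each of roll_red, roll_blue, roll_green, roll_yellow below 0.02 m/s and x of roll_blue in the frame of seat_blue between -0.012 and 0.012 m and y of roll_blue in the frame of seat_blue between -0.007 and 0.007 m and z of roll_blue in the frame of seat_blue between -0.006 and 0.006 m and angle between the x axis of roll_blue and the x axis of seat_blue, either way round below 0.2 rad and x of roll_green in the frame of seat_green between -0.012 and 0.012 m and y of roll_green in the frame of seat_green between -0.007 and 0.007 m and z of roll_green in the frame of seat_green between -0.006 and 0.006 m and angle between the x axis of roll_green and the x axis of seat_green, either way round below 0.2 rad and x of roll_yellow in the frame of seat_yellow between -0.012 and 0.012 m and y of roll_yellow in the frame of seat_yellow between -0.007 and 0.007 m and z of roll_yellow in the frame of seat_yellow between -0.006 and 0.006 m and angle between the x axis of roll_yellow and the x axis of seat_yellow, either way round below 0.2 rad and x of core_bench_a in the frame of waste_tray between -0.076 and 0.076 m and y of core_bench_a in the frame of waste_tray between -0.066 and 0.066 m and z of core_bench_a in the frame of waste_tray between 0 and 0.055 m and linear speed of each of core_bench_a, core_bench_b below 0.03 m/s and contact force between the fingers and core_bench_a below 0.1 N and x of core_bench_b in the frame of waste_tray between -0.076 and 0.076 m and y of core_bench_b in the frame of waste_tray between -0.066 and 0.066 m and z of core_bench_b in the frame of waste_tray between 0 and 0.055 m and contact force between the fingers and core_bench_b below 0.1 N and angle between waste_tray's own z axis and vertical below 0.1 rad and height (world z) of waste_tray below 0.01 m); the robot touches nothing.
It fails at once if the beaker is shifted more than 3 cm or tipped (distance of beaker from where it was at the start of the episode above 0.03 m or angle between beaker's own z axis and vertical above 0.3 rad).
It fails at once if the reagent bottle is shifted more than 3 cm or tipped (distance of reagent from where it was at the start of the episode above 0.03 m or angle between reagent's own z axis and vertical above 0.3 rad).
It fails at once if the carton is shifted more than 3 cm or tipped (distance of label_box from where it was at the start of the episode above 0.03 m or angle between label_box's own z axis and vertical above 0.3 rad).
Of roll_red, roll_blue, roll_green, roll_yellow only 3 to 4 are there at a start; the rules pass over those that are not, and their reading is None.
Of core_red, core_blue, core_green, core_yellow only 1 to 2 are there at a start; the rules pass over those that are not, and their reading is None.
Of core_bench_a, core_bench_b only 1 to 2 are there at a start; the rules pass over those that are not, and their reading is None.
At some moment in a run one of waste_tray, core_red, core_blue, core_green, core_yellow, core_bench_a, core_bench_b may be knocked a few centimetres aside while the robot is not near it.
It also fails if it takes over 210 s, if anything falls off the work surface, if the arm or the gripper's body presses on something with over 40 N, if the wrist force passes 120 N, or if a joint passes its speed limit or range.

## Working session

There is one attempt and no reset: what is moved stays moved. The work goes in short steps, Python scripts to look and compute and a tool call to move; the robot and the scene stay as the last step left them, time stands still between calls to the robot, and variables do not carry over. Pictures are saved under pics/ and viewed, at most 14 in all, crops included, and the job is handed in when it is done.

Besides the shell and the picture viewer there is one more tool, called after "Request:" as name(argument=value, ...) on one line, values as JSON. send_rows: Moves the arm, as the interface text tells. Its arguments: {"type":"object","properties":{"offset":{"type":"array"},"delta_rot":{"type":"array"},"grip":{"type":"number"}},"required":["offset","delta_rot"]}

```bash
ls; mkdir -p pics; python3 - <<'E'
from plant import get_obs, optics, ticket, finder
import cv2, numpy as np
print(get_obs())
for n in("scene","top"):
    im=optics.capture(n); cv2.imwrite(f"pics/{n}0.png",im[:,:,::-1]); c=optics.get_calibration(n); print(n,c["fx"],c["cx"],c["cy"],np.round(c["world_from_camera"],3).tolist())
E
```

```text
pics
{'time': 0.0, 'joint_positions': array([-1.26299841e+00,  3.42755279e-01,  1.52504875e+00, -5.19236123e-06,
        1.27541943e+00, -1.46006779e-01]), 'dq': array([ 1.21668561e-03, -8.21863715e-05, -4.20911660e-04,  8.62610601e-04,
        1.55389567e-04, -8.83363816e-04]), 'tau': array([ 1.03851903e-04, -4.31238484e+01, -2.44222856e+01,  7.16771325e-02,
        5.57654025e-02, -1.25732709e-04]), 'tool_pos': array([ 230.03783275, -471.44164865,  226.01701084]), 'tcp_rot': array([-3.13997848e+00, -2.32350808e-04,  4.53806025e-01]), 'contact_force': array([-0.49386774, -0.7589239 ,  0.14795062]), 'moment': array([ 0.00556004, -0.03209079,  0.01641486]), 'finger_force': 0.0, 'grip_width': 91.65202684600771}
scene 429.99986465156644 320.88192456000206 206.4098303276779 [[-0.897, 0.303, -0.323, 930.001], [0.443, 0.632, -0.636, 739.502], [0.012, -0.713, -0.701, 870.69], [0.0, 0.0, 0.0, 1.0]]
top 365.77155671007034 321.46316829972324 201.77669137360402 [[0.007, -0.983, 0.184, 400.479], [-0.999, -0.014, -0.034, 53.811], [0.036, -0.183, -0.982, 1025.572], [0.0, 0.0, 0.0, 1.0]]
```

View pics/scene0.png

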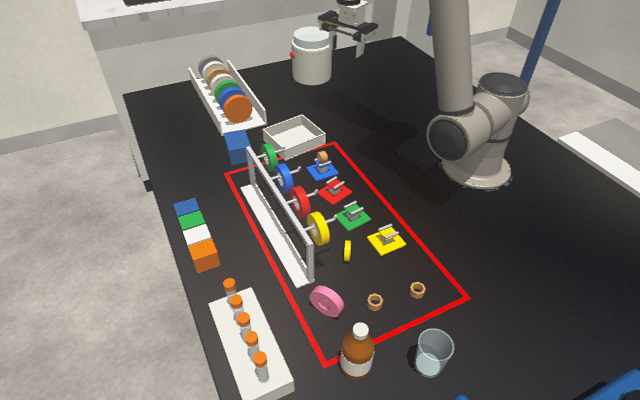

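View pics/top0.png

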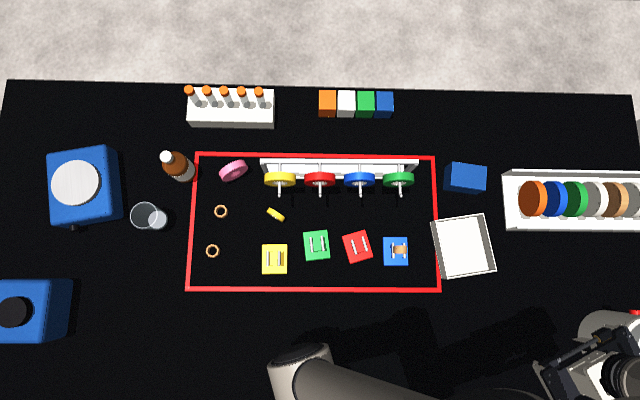

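The scene view shows yellow, red, blue and green rolls on the pegs and one core on the blue cradle (320,158). The tray is at (295,137), and two cores lie on the bench at (375,301) and (417,290). In the top view the cradles are at about (275,258), (316,245), (357,246) and (396,251), and the cores are at (221,211) and (212,251). The pink roll and the small yellow one are decoys.

```bash
cat > h.py <<'E'
from plant import get_obs, optics, ticket, finder
import cv2, numpy as np
from scipy.spatial.transform import Rotation as R
def ray(c,uv):
    T=np.array(c["world_from_camera"]); d=T[:3,:3]@[(uv[0]-c["cx"])/c["fx"],(uv[1]-c["cy"])/c["fy"],1]
    return T[:3,3],d/np.linalg.norm(d)
def atz(c,uv,z):
    o,d=ray(c,uv); return o+d*(z-o[2])/d[2]
def tri(obs):
    A=np.zeros((3,3));b=np.zeros(3)
    for c,uv in obs:
        o,d=ray(c,uv);P=np.eye(3)-np.outer(d,d);A+=P;b+=P@o
    p=np.linalg.solve(A,b)
    return p,[round(float(np.linalg.norm((np.eye(3)-np.outer(d,d))@(p-o))),1) for o,d in (ray(c,uv) for c,uv in obs)]
def proj(c,p):
    T=np.linalg.inv(np.array(c["world_from_camera"])); q=T[:3,:3]@p+T[:3,3]
    return np.array([c["fx"]*q[0]/q[2]+c["cx"],c["fy"]*q[1]/q[2]+c["cy"]])
E
python3 - <<'E'
from h import *
C={n:optics.get_calibration(n) for n in("scene","top")}
for n in["roll_red","roll_blue","roll_green","roll_yellow","cradle_red","cradle_blue","cradle_green","cradle_yellow","core_blue","core_bench_a","waste_tray","rack"]:
    D={k:[d for d in finder.pinpoint(n,k) if d["confidence"]>.3][:4] for k in C}
    print(n,{k:[(np.round(d["uv"],1).tolist(),round(d["confidence"],2)) for d in D[k]] for k in D})
    for a in D["scene"]:
        for b in D["top"]:
            p,e=tri([(C["scene"],a["uv"]),(C["top"],b["uv"])])
            if max(e)<8: print("   ",np.round(p,1),e)
print(get_obs()["time"])
E
```

```text
roll_red {'scene': [([299.9, 202.6], 0.78), ([276.7, 228.7], 0.58)], 'top': [([319.3, 177.9], 0.86)]}
    [629.1  29.5 126.7] [1.2, 1.2]
roll_blue {'scene': [([283.6, 177.7], 0.65), ([264.6, 157.6], 0.55)], 'top': [([358.2, 183.4], 0.9)]}
    [622.9 -73.6 123.3] [5.5, 5.5]
roll_green {'scene': [([268.1, 157.6], 0.76)], 'top': [([397.6, 182.2], 0.77)]}
    [ 628.  -175.3  120.3] [5.0, 5.0]
roll_yellow {'scene': [([318.3, 228.3], 0.97), ([326.6, 300.2], 0.74), ([347.7, 248.9], 0.42), ([389.7, 221.9], 0.38)], 'top': [([231.2, 171.9], 0.94), ([278.9, 177.7], 0.69), ([275.4, 213.7], 0.64)]}
    [627.2 130.9 130.7] [0.8, 0.8]
    [667.4 267.   43.5] [3.7, 3.7]
    [622.  244.2 177.9] [7.7, 7.7]
    [550.8 145.9  32.3] [0.6, 0.6]
cradle_red {'scene': [([333.3, 195.4], 0.56)], 'top': [([353.8, 246.6], 0.58)]}
    [469.8 -76.   -3.7] [4.3, 4.3]
cradle_blue {'scene': [([322.6, 172.1], 0.85), ([354.9, 365.7], 0.49)], 'top': [([394.8, 249.6], 0.81)]}
    [ 4.571e+02 -1.871e+02 -2.000e-01] [2.1, 2.1]
cradle_green {'scene': [([353.4, 218.0], 0.89), ([326.0, 173.2], 0.57)], 'top': [([316.7, 246.0], 0.59)]}
    [466.6  31.   -0.6] [0.1, 0.1]
cradle_yellow {'scene': [([386.9, 240.8], 0.8)], 'top': [([271.5, 258.2], 0.78)]}
    [432.9 153.2  11.6] [1.6, 1.6]
core_blue {'scene': [([324.2, 155.5], 0.46), ([269.7, 158.1], 0.4)], 'top': [([397.9, 247.7], 0.64)]}
    [ 457.7 -178.2   72. ] [2.4, 2.4]
core_bench_a {'scene': [([373.7, 300.7], 0.65), ([418.8, 287.9], 0.57)], 'top': [([404.2, 249.2], 0.75), ([213.4, 250.2], 0.48)]}
    [450.  312.9  15.9] [2.1, 2.1]
waste_tray {'scene': [([294.0, 143.8], 0.7), ([300.4, 203.3], 0.58)], 'top': [([456.8, 244.9], 0.91)]}
    [ 473.9 -368.    -6.1] [0.2, 0.2]
rack {'scene': [([279.3, 229.3], 0.73)], 'top': [([334.3, 172.9], 0.57)]}
    [674.4 -16.2   5.4] [2.6, 2.6]
1.3
```

Request:
send_rows(offset=[[0.5, -0.26, -0.3], [0.99, -0.525, -0.5], [0.99, -0.525, -0.5], [0.99, -0.525, -0.5], [0.99, -0.525, -0.5], [0.99, -0.525, -0.5], [0.99, -0.525, -0.5], [0.99, -0.525, -0.5]], delta_rot=[[0, 0, -0.029], [0, 0, -0.058], [0, 0, -0.087], [0, 0, -0.116], [0, 0, -0.145], [0, 0, -0.1778], [0, 0, -0.1778], [0, 0, -0.1778]], grip=0.6)

```text
time: 2.3
tool_pos: [309.3, -363.2, 286.7]
tcp_rot: [3.142, 0.0, 1.568]
contact_force: [-0.1, 0.4, -0.7]
grip_width: 55.1
finger_force: 0.0
```

Request:
send_rows(offset=[[0.4, 0.3, -0.3], [0.7, 0.5, -0.6], [0.7, 0.5, -0.6], [0.7, 0.5, -0.6]], delta_rot=[[0, 0, 0], [0, 0, 0], [0, 0, 0], [0, 0, 0]])

```text
time: 2.8
tool_pos: [369.1, -279.2, 358.2]
tcp_rot: [-3.141, -0.0, 1.57]
contact_force: [0.1, -0.7, -0.8]
grip_width: 55.1
finger_force: 0.0
```

```bash
python3 - <<'E'
from h import *
s=get_obs();print(s["time"],s["tool_pos"],s["tcp_rot"],s["joint_positions"],s["grip_width"])
im=optics.capture("wrist"); cv2.imwrite("pics/w1.png",im[:,:,::-1]); c=optics.get_calibration("wrist"); print(c["fx"],np.round(c["world_from_camera"],3).tolist())
E
```

```text
2.8 [ 369.07739881 -279.16506164  358.16563053] [-3.14083135e+00 -6.11402488e-06  1.57012572e+00] [-8.13047569e-01  1.52841388e-01  1.41914687e+00 -5.48446723e-04
  1.57013245e+00 -8.12376452e-01] 55.13181895197843
297.3269726392646 [[1.0, -0.0, -0.002, 369.3], [-0.001, -0.952, -0.306, -194.521], [-0.002, 0.306, -0.952, 515.873], [0.0, 0.0, 0.0, 1.0]]
```

View pics/w1.png

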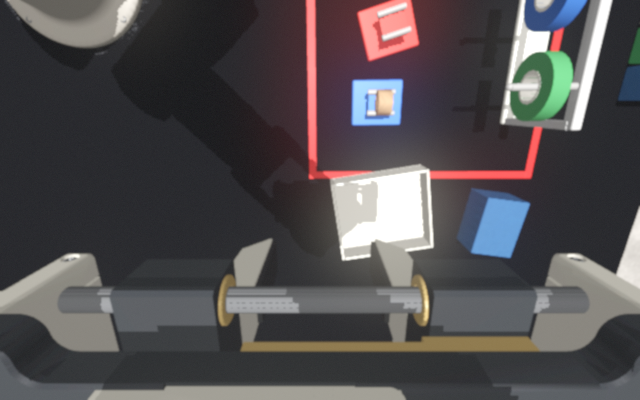

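The wrist view (right = +x, up = +y) shows the blue cradle with its core at (385,103), the tray at (383,212), the red cradle at (390,30), and the green roll at (540,88). I'll move on and measure from several places.

Request:
send_rows(offset=[[0.5, 0.25, 0], [1, 0.5, 0], [1, 0.5, 0], [1, 0.5, 0]], delta_rot=[[0, 0, 0], [0, 0, 0], [0, 0, 0], [0, 0, 0]])

```text
time: 3.35
tool_pos: [428.9, -159.7, 357.8]
tcp_rot: [-3.14, -0.0, 1.571]
contact_force: [-1.0, -0.5, 0.3]
grip_width: 55.2
finger_force: 0.0
```

```bash
cat >> h.py <<'E'
import pickle
def snap(name):
    im=optics.capture("wrist"); c=optics.get_calibration("wrist"); pickle.dump((im,c),open(f"pics/{name}.pkl","wb")); cv2.imwrite(f"pics/{name}.png",im[:,:,::-1])
    s=get_obs(); print(s["time"],np.round(s["tool_pos"],1),np.round(s["tcp_rot"],3)); return im,c
E
python3 -c "
from h import *
snap('a1')"
```

```text
3.4 [ 428.8 -160.3  358. ] [-3.14 -0.    1.57]
```

Request:
send_rows(offset=[[0.5, 0, 0], [1, 0, 0], [1, 0, 0], [1, 0, 0]], delta_rot=[[0, 0, 0], [0, 0, 0], [0, 0, 0], [0, 0, 0]])

```text
time: 3.9
tool_pos: [429.2, -40.6, 358.5]
tcp_rot: [-3.141, 0.001, 1.569]
contact_force: [0.6, 0.2, -0.2]
grip_width: 55.3
finger_force: 0.0
```

Request:
send_rows(offset=[[0.5, 0, 0], [1, 0, 0], [1, 0, 0], [1, 0, 0]], delta_rot=[[0, 0, 0], [0, 0, 0], [0, 0, 0], [0, 0, 0]])

```text
time: 4.4
tool_pos: [429.7, 79.2, 358.4]
tcp_rot: [-3.141, 0.001, 1.569]
contact_force: [-0.4, -1.3, -0.9]
grip_width: 55.0
finger_force: 0.0
```

```bash
python3 -c "
from h import *
snap('a2')"
```

```text
4.45 [429.7  78.9 358.5] [-3.141e+00  1.000e-03  1.568e+00]
```

Request:
send_rows(offset=[[0.5, 0, 0], [1, 0, 0], [1, 0, 0], [1, 0, 0]], delta_rot=[[0, 0, 0], [0, 0, 0], [0, 0, 0], [0, 0, 0]])

```text
time: 4.95
tool_pos: [429.8, 199.2, 358.5]
tcp_rot: [-3.141, 0.001, 1.569]
contact_force: [-0.6, 0.9, -0.6]
grip_width: 55.3
finger_force: 0.0
```

Request:
send_rows(offset=[[0.5, 0, 0], [1, 0, 0], [1, 0, 0], [1, 0, 0]], delta_rot=[[0, 0, 0], [0, 0, 0], [0, 0, 0], [0, 0, 0]])

```text
time: 5.45
tool_pos: [430.1, 319.0, 358.6]
tcp_rot: [-3.142, 0.001, 1.569]
contact_force: [-0.1, -0.4, 0.6]
grip_width: 55.0
finger_force: 0.0
```

```bash
python3 - <<'E'
from h import *
snap('a3')
t=pickle.load(open("pics/a2.pkl","rb"))[0]; 
cv2.imwrite("pics/a23.png",cv2.hconcat([cv2.imread("pics/a2.png")[:300,240:],cv2.imread("pics/a3.png")[:300,240:]]))
Hs=dict(red=[(0,8),(172,180)],blue=[(100,125)],green=[(50,85)],yellow=[(22,34)])
for n in("a1","a2","a3"):
    im,c=pickle.load(open(f"pics/{n}.pkl","rb")); hsv=cv2.cvtColor(im,cv2.COLOR_RGB2HSV)
    for k,rs in Hs.items():
        m=sum(cv2.inRange(hsv,(a,110,60),(b,255,255)) for a,b in rs).astype(np.uint8)
        for q in cv2.findContours(m,cv2.RETR_EXTERNAL,cv2.CHAIN_APPROX_NONE)[0]:
            if cv2.contourArea(q)<300: continue
            w=np.array([atz(c,p[0],10)[:2] for p in q],np.float32); r=cv2.minAreaRect(w)
            if r[0][0]<540 and 50<min(r[1]) and max(r[1])<110: print(n,k,np.round(r[0],1),np.round(r[1],1),round(r[2],1))
E
```

```text
5.5 [430.  318.8 358.8] [3.141e+00 1.000e-03 1.568e+00]
a1 red [467.  -82.1] [84.8 74.3] 16.8
a1 blue [ 455.6 -186.6] [82.3 70.7] 0.0
a2 red [ 397.3 -269.2] [ 72.9 109.8] 89.9
a2 red [467.2 -80.1] [84.7 76.7] 16.6
a2 yellow [430.7 147.2] [83.7 74.2] 1.3
a3 yellow [431.5 149. ] [84.5 75.7] 1.9
```

View pics/a23.png

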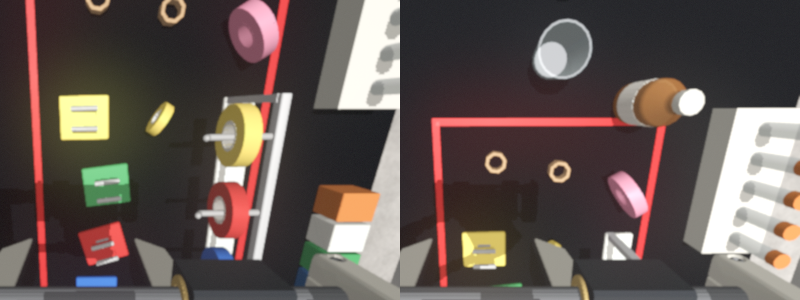

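The left crop (a2) shows the yellow cradle at (84,117), green at (106,184) and red at (103,243), with the rolls on their pegs. The right crop (a3) shows the two bench cores at (496,162) and (559,171). The bottle and beaker are well beyond them in +y.

```bash
python3 - <<'E'
from h import *
Hs=dict(red=[(0,8),(172,180)],blue=[(100,125)],green=[(50,90)],yellow=[(20,34)])
gu=dict(red=(467,-81),blue=(456,-186),green=(466,31),yellow=(431,148))
tt={}
for n in("a1","a2","a3"):
    im,c=pickle.load(open(f"pics/{n}.pkl","rb")); hsv=cv2.cvtColor(im,cv2.COLOR_RGB2HSV)
    for k,g in gu.items():
        uv=proj(c,np.array([*g,40.]))
        if not(0<uv[0]<640 and 30<uv[1]<240): continue
        M=np.zeros((400,640),np.uint8)
        cv2.fillConvexPoly(M,np.array([proj(c,np.array([g[0]+a,g[1]+b,48])) for a,b in((-33,-33),(33,-33),(33,33),(-33,33))],int),255)
        m=cv2.inRange(hsv,(0,0,95),(180,75,255))&M
        for q in cv2.findContours(m,cv2.RETR_EXTERNAL,cv2.CHAIN_APPROX_NONE)[0]:
            if cv2.contourArea(q)<25: continue
            r=cv2.minAreaRect(np.array([atz(c,p[0],48)[:2] for p in q],np.float32)); print(n,k,"rail",np.round(r[0],1),np.round(r[1],1),round(r[2],1))
        if k=="green":
            m=cv2.inRange(hsv,(45,80,30),(95,255,255))
            for q in cv2.findContours(m,cv2.RETR_EXTERNAL,cv2.CHAIN_APPROX_NONE)[0]:
                if cv2.contourArea(q)<200: continue
                r=cv2.minAreaRect(np.array([atz(c,p[0],10)[:2] for p in q],np.float32)); print(n,k,"plate",np.round(r[0],1),np.round(r[1],1),round(r[2],1))
    m=cv2.inRange(hsv,(8,60,60),(20,255,255))
    for q in cv2.findContours(m,cv2.RETR_EXTERNAL,cv2.CHAIN_APPROX_NONE)[0]:
        w=np.array([atz(c,p[0],20)[:2] for p in q],np.float32); r=cv2.minAreaRect(w)
        if 28<max(r[1])<60 and r[0][0]<600: print(n,"core z20",np.round(r[0],1),np.round(r[1],1),round(r[2],1)," z60:",np.round(atz(c,q[:,0].mean(0),60)[:2],1))
    for k,rs in Hs.items():
        m=sum(cv2.inRange(hsv,(a,110,50),(b,255,255)) for a,b in rs).astype(np.uint8)
        for q in cv2.findContours(m,cv2.RETR_EXTERNAL,cv2.CHAIN_APPROX_NONE)[0]:
            x,y,w,h=cv2.boundingRect(q); p=atz(c,(x+w/2,y+h/2),128)
            if cv2.contourArea(q)>500 and 580<p[0]<680: tt.setdefault(k,[]).append((c,(x+w/2,y+h/2),y,n))
for k,v in tt.items():
    v=[a for a in v if a[2]>1]
    for i in range(len(v)-1): p,e=tri([(a[0],a[1]) for a in v[i:i+2]]);print("roll",k,v[i][3],v[i+1][3],np.round(p,1),e)
E
```

```text
a1 red rail [471.7 -96.2] [40.6  8.4] 16.7
a1 red rail [462.9 -67.4] [40.8  8.2] 16.9
a1 blue rail [ 455.3 -189.2] [40.  43.9] 1.7
a1 core z20 [ 459.5 -197.8] [20.8 35.2] 0.0  z60: [ 456.9 -187.5]
a2 green rail [471.7  18.6] [41.4 10.3] 8.5
a2 green rail [467.7  48. ] [41.2 10.6] 7.2
a2 green plate [ 855.3 -103.9] [48.  50.1] 57.2
a2 green plate [469.8  33.4] [83.9 74.5] 7.1
a2 yellow rail [431.4 132.3] [ 7.4 39.9] 89.9
a2 yellow rail [431.4 162.2] [ 8.6 42.1] 89.9
a2 core z20 [558.7 293.3] [32.9 41.3] 89.9  z60: [548.3 285.3]
a2 core z20 [450.4 301.2] [17.5 37.5] 89.9  z60: [448.7 291.8]
a3 core z20 [559.1 299.7] [41.4 41.5] 89.9  z60: [548.5 308.6]
a3 core z20 [451.3 315.4] [40.  38.7] 80.0  z60: [449.6 322.7]
roll red a1 a2 [ -80.1  438.7 1588.7] [79.4, 79.4]
roll red a2 a3 [-1036.4  1073.3  3129.7] [89.1, 89.1]
roll yellow a1 a2 [268.9 189.1 801.6] [14.0, 14.0]
```

Request:
send_rows(offset=[[-0.03, 0.175, 0.5], [-0.03, 0.175, 0.98], [-0.03, 0.175, 0.98]], delta_rot=[[0, 0, 0], [0, 0, 0], [0, 0, 0]], grip=0.65)

```text
time: 5.88
tool_pos: [448.6, 314.2, 237.7]
tcp_rot: [-3.133, 0.005, 1.568]
contact_force: [0.7, 0.3, 1.0]
grip_width: 59.6
finger_force: 0.0
```

Request:
send_rows(offset=[[0, 0, 0.5], [0, 0, 0.98], [0, 0, 0.98]], delta_rot=[[0, 0, 0], [0, 0, 0], [0, 0, 0]])

```text
time: 6.25
tool_pos: [449.8, 316.0, 123.1]
tcp_rot: [-3.138, 0.002, 1.57]
contact_force: [0.8, -0.0, 0.6]
grip_width: 59.8
finger_force: 0.0
```

```bash
python3 - <<'E'
from h import *
im,c=snap('b1')
hsv=cv2.cvtColor(im,cv2.COLOR_RGB2HSV)
m=cv2.inRange(hsv,(8,60,60),(20,255,255))
for q in cv2.findContours(m,cv2.RETR_EXTERNAL,cv2.CHAIN_APPROX_NONE)[0]:
    w=np.array([atz(c,p[0],20)[:2] for p in q],np.float32); r=cv2.minAreaRect(w)
    if 28<max(r[1])<80: print("core z20",np.round(r[0],1),np.round(r[1],1),round(r[2],1))
E
```

```text
6.3 [451.5 317.1 125.6] [ 3.14 -0.    1.57]
core z20 [563.6 194.6] [18.  34.5] 6.7
core z20 [563.3 224.7] [15.3 40.5] 42.7
core z20 [342.2 210.4] [66.5 19.3] 81.3
core z20 [561.3 302.7] [37.3 46.1] 38.7
core z20 [454.  317.2] [40.9 36.8] 81.3
core z20 [708.5 402.9] [19.5 67.2] 18.1
core z20 [649.8 411.7] [59.7 29.5] 89.0
```

View pics/b1.png

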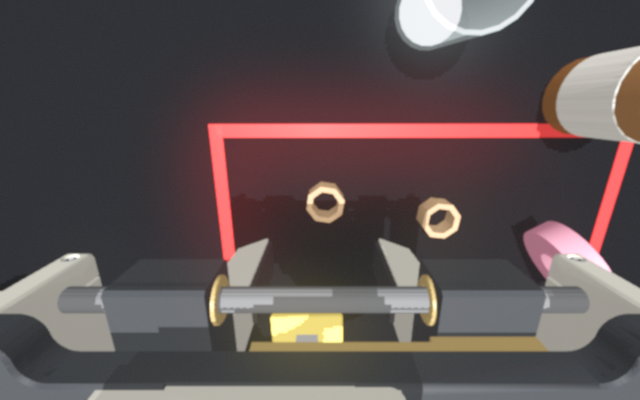

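The core to be grasped is at (325,203), centred between the fingers. The second core is at (440,218), and nothing else is close.

Request:
send_rows(offset=[[0, 0.01, 0.4], [0, 0.01, 0.7], [0, 0.01, 0.9], [0, 0.01, 1.0], [0, 0.01, 1.0]], delta_rot=[[0, 0, 0], [0, 0, 0], [0, 0, 0], [0, 0, 0], [0, 0, 0]])

```text
time: 6.92
tool_pos: [453.0, 317.9, 5.4]
tcp_rot: [3.139, -0.001, 1.571]
contact_force: [-0.4, 0.4, 0.2]
grip_width: 59.4
finger_force: 0.0
```

Request:
send_rows(offset=[[0, 0, 0], [0, 0, 0], [0, 0, 0], [0, 0, 0], [0, 0, 0]], delta_rot=[[0, 0, 0], [0, 0, 0], [0, 0, 0], [0, 0, 0], [0, 0, 0]], grip=0)

```text
time: 7.55
tool_pos: [451.8, 317.5, 4.3]
tcp_rot: [3.14, -0.0, 1.571]
contact_force: [-0.7, -0.2, 6.5]
grip_width: 37.0
finger_force: 30.0
```

Request:
send_rows(offset=[[0, 0, -0.3], [0, 0, -0.8], [0, 0, -1], [0, 0, -1]], delta_rot=[[0, 0, 0], [0, 0, 0], [0, 0, 0], [0, 0, 0]])

```text
time: 8.05
tool_pos: [452.4, 317.8, 125.3]
tcp_rot: [3.138, -0.002, 1.571]
contact_force: [-0.4, -0.2, 0.1]
grip_width: 37.2
finger_force: 30.0
```

Request:
send_rows(offset=[[-0.4, 0.05, 0], [-0.9, 0.1, -0.2], [-1, 0.1, -0.2]], delta_rot=[[0, 0, 0], [0, 0, 0], [0, 0, 0]])

```text
time: 8.43
tool_pos: [463.6, 194.7, 147.1]
tcp_rot: [-3.141, 0.001, 1.568]
contact_force: [-0.2, 0.1, -0.5]
grip_width: 36.5
finger_force: 30.0
```

Request:
send_rows(offset=[[-0.5, 0, 0], [-1, 0, 0]], delta_rot=[[0, 0, 0], [0, 0, 0]])

```text
time: 8.68
tool_pos: [462.6, 76.4, 146.0]
tcp_rot: [-3.139, -0.0, 1.573]
contact_force: [1.0, 0.3, 0.3]
grip_width: 36.6
finger_force: 30.0
```

Request:
send_rows(offset=[[-0.5, 0, 0], [-1, 0, 0]], delta_rot=[[0, 0, 0], [0, 0, 0]])

```text
time: 8.93
tool_pos: [462.7, -43.9, 146.0]
tcp_rot: [-3.139, -0.001, 1.571]
contact_force: [1.0, 0.2, -0.7]
grip_width: 36.9
finger_force: 30.0
```

Request:
send_rows(offset=[[-0.5, 0, 0], [-1, 0, 0]], delta_rot=[[0, 0, 0], [0, 0, 0]])

```text
time: 9.18
tool_pos: [462.8, -163.9, 145.9]
tcp_rot: [-3.14, -0.002, 1.571]
contact_force: [1.2, -0.1, -0.5]
grip_width: 37.1
finger_force: 30.0
```

Request:
send_rows(offset=[[-0.4, 0, -0.2], [-0.8, 0, -0.3], [-0.8, 0, -0.3], [-0.8, 0, -0.3]], delta_rot=[[0, 0, 0], [0, 0, 0], [0, 0, 0], [0, 0, 0]])

```text
time: 9.68
tool_pos: [463.0, -257.6, 181.8]
tcp_rot: [-3.139, -0.002, 1.571]
contact_force: [-1.1, -0.1, -0.6]
grip_width: 37.0
finger_force: 30.0
```

```bash
cat >> h.py <<'E'
def tray(im,c,z=45):
    hsv=cv2.cvtColor(im,cv2.COLOR_RGB2HSV); m=cv2.inRange(hsv,(0,0,120),(180,60,255))
    m=cv2.morphologyEx(m,cv2.MORPH_CLOSE,np.ones((5,5)))
    for q in cv2.findContours(m,cv2.RETR_EXTERNAL,cv2.CHAIN_APPROX_NONE)[0]:
        r=cv2.minAreaRect(np.array([atz(c,p[0],z)[:2] for p in q],np.float32))
        if 110<min(r[1]) and max(r[1])<240: print("tray",np.round(r[0],1),np.round(r[1],1),round(r[2],1))
E
python3 - <<'E'
from h import *
s=snap('c1'); tray(*s)
im=optics.capture("top"); c=optics.get_calibration("top"); tray(im,c)
for d in finder.pinpoint("waste_tray","top")[:2]: print(d["confidence"],atz(c,d["uv"],0))
for d in finder.silhouettes("waste_tray","top")[:1]:
    q=np.argwhere(d["region"])[:,::-1]; r=cv2.minAreaRect(np.array([atz(c,p,25)[:2] for p in q],np.float32)); print(r)
E
```

```text
9.725 [ 463.1 -257.2  182. ] [-3.139e+00 -2.000e-03  1.572e+00]
tray [ 171.6 -388.8] [137.8 144.7] 51.2
tray [ 750.1 -389.2] [139.5 134.6] 42.9
tray [ 467.3 -346.1] [160.6 125.2] 9.1
tray [ 218.7 -733.5] [162.9 166.6] 81.1
tray [629.3 685.2] [123.  124.7] 50.4
0.54 [ 458.66881312 -207.32258328    0.        ]
((438.19476318359375, -346.54473876953125), (216.32827758789062, 102.40229034423828), 53.288307189941406)
```

View pics/c1.png

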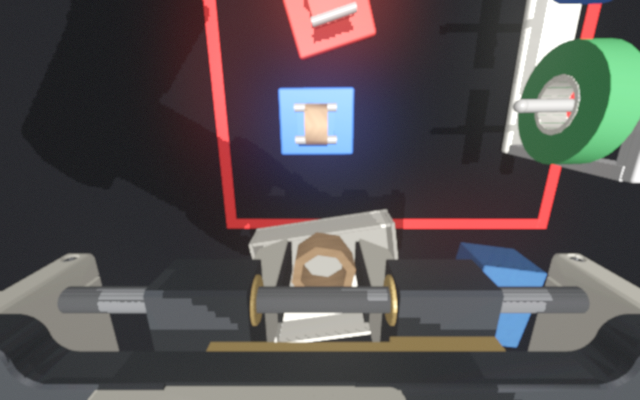

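The held core is between the fingers at (323,262), the tray's top edge is at (325,230), and the blue core is at (317,122). Next I compute the tray's pose from the unoccluded early pictures.

```bash
python3 - <<'E'
from h import *
for f,n in(("scene0","scene"),("top0","top")):
    tray(cv2.imread(f"pics/{f}.png")[:,:,::-1].copy(),optics.get_calibration(n))
im=cv2.imread("pics/w1.png")[:,:,::-1].copy()
c=dict(optics.get_calibration("wrist"));T=np.array(c["world_from_camera"]);T[:3,3]+=np.array([369.1,-279.2,358.2])-get_obs()["tool_pos"];c["world_from_camera"]=T
tray(im,c)
# corners by clicking on w1: rim tops
for uv in((331,181),(427,166),(434,246),(342,260)): print(np.round(atz(c,uv,45)[:2],1))
E
```

```text
tray [ 469.2 -363.3] [161.7 155. ] 9.2
tray [629.5 685.4] [124.3 122.8] 64.7
tray [-132.  -542.7] [217.9 213.2] 84.6
tray [ 245.4 -523.7] [136.7 192.7] 19.0
tray [ 701.2 -140.4] [127.4 174.7] 1.1
[ 382.1 -308.4]
[ 535.5 -283.3]
[ 563.2 -424.4]
[ 403.2 -452.3]
```

Request:
send_rows(offset=[[-0.5, 0.06, 0], [-0.63, 0.06, 0]], delta_rot=[[0, 0, 0], [0, 0, 0]])

```text
time: 10.12
tool_pos: [471.2, -336.1, 183.3]
tcp_rot: [3.141, 0.001, 1.571]
contact_force: [0.3, 0.9, 0.2]
grip_width: 36.8
finger_force: 30.0
```

Request:
send_rows(offset=[[-0.4, 0.06, 0.1], [-0.63, 0.06, 0.4], [-0.63, 0.06, 0.7], [-0.63, 0.06, 0.7]], delta_rot=[[0, 0, 0], [0, 0, 0], [0, 0, 0], [0, 0, 0]])

```text
time: 10.62
tool_pos: [476.6, -407.7, 96.5]
tcp_rot: [-3.137, -0.006, 1.571]
contact_force: [-0.8, -0.5, 0.1]
grip_width: 37.0
finger_force: 30.0
```

Request:
send_rows(offset=[[0, 0, 0.3], [0, 0, 0.6], [0, 0, 0.7], [0, 0, 0.7]], delta_rot=[[0, 0, 0], [0, 0, 0], [0, 0, 0], [0, 0, 0]])

```text
time: 11.12
tool_pos: [478.5, -409.8, 16.5]
tcp_rot: [3.141, 0.0, 1.572]
contact_force: [0.6, -0.7, 0.2]
grip_width: 36.7
finger_force: 30.0
```

Request:
send_rows(offset=[[0, 0, 0.04], [0, 0, 0.04]], delta_rot=[[0, 0, 0], [0, 0, 0]])

```text
time: 11.38
tool_pos: [478.3, -410.3, 11.7]
tcp_rot: [3.141, 0.001, 1.571]
contact_force: [-0.1, 0.4, -0.7]
grip_width: 36.8
finger_force: 30.0
```

Request:
send_rows(offset=[[0, 0, 0], [0, 0, 0], [0, 0, 0], [0, 0, -0.3], [0, 0, -0.8], [0, 0, -1]], delta_rot=[[0, 0, 0], [0, 0, 0], [0, 0, 0], [0, 0, 0], [0, 0, 0], [0, 0, 0]], grip=0.58)

```text
time: 12.12
tool_pos: [479.0, -411.1, 134.7]
tcp_rot: [3.138, 0.004, 1.571]
contact_force: [-0.4, 0.4, 0.3]
grip_width: 53.5
finger_force: 0.0
```

Request:
send_rows(offset=[[0.4, -0.09, 0], [0.9, -0.09, 0], [0.93, -0.09, 0]], delta_rot=[[0, 0, 0], [0, 0, 0], [0, 0, 0]])

```text
time: 12.5
tool_pos: [466.7, -294.8, 131.0]
tcp_rot: [-3.141, -0.002, 1.574]
contact_force: [0.1, 0.2, 0.8]
grip_width: 53.0
finger_force: 0.0
```

Request:
send_rows(offset=[[0.4, -0.09, 0], [0.9, -0.09, 0], [0.93, -0.09, 0], [0.93, -0.09, 0]], delta_rot=[[0, 0, 0], [0, 0, 0], [0, 0, 0], [0, 0, 0]])

```text
time: 13.0
tool_pos: [457.0, -187.6, 131.1]
tcp_rot: [3.14, 0.001, 1.572]
contact_force: [-0.3, -0.3, 0.1]
grip_width: 52.9
finger_force: 0.0
```

```bash
cat >> h.py <<'E'
def cores(im,c,z,lim=80):
    m=cv2.inRange(cv2.cvtColor(im,cv2.COLOR_RGB2HSV),(8,60,60),(20,255,255))
    for q in cv2.findContours(m,cv2.RETR_EXTERNAL,cv2.CHAIN_APPROX_NONE)[0]:
        r=cv2.minAreaRect(np.array([atz(c,p[0],z)[:2] for p in q],np.float32))
        if 20<max(r[1])<lim and min(r[1])>12: print("core",np.round(r[0],1),np.round(r[1],1),round(r[2],1),cv2.boundingRect(q))
E
python3 - <<'E'
from h import *
s=snap('d1'); cores(*s,78)
im=optics.capture("top"); c=optics.get_calibration("top"); tray(im,c);cores(im,c,20)
E
```

```text
13.05 [ 456.9 -188.1  130.9] [3.141e+00 1.000e-03 1.571e+00]
core [ 536.3 -257. ] [14.2 52.3] 8.2 (408, 274, 19, 53)
core [ 378.4 -257. ] [52.3 14.1] 81.8 (220, 274, 19, 53)
core [ 456.9 -181.9] [19.3 32.3] 0.0 (310, 196, 26, 41)
tray [ 216.7 -733.2] [162.9 162.8] 81.1
tray [629.3 685.2] [123.  124.7] 50.4
core [ 459.4 -191.3] [16.4 25.5] 0.5 (393, 246, 10, 7)
core [558.2 298.4] [38.  34.4] 46.5 (214, 204, 14, 14)
core [651.2 390.6] [13.8 49.1] 36.9 (180, 171, 16, 11)
core [689.9 429.5] [69.7 67.9] 52.9 (162, 151, 27, 26)
core [916.5 207.3] [35.1 26.3] 2.4 (254, 86, 10, 12)
core [916.2 258.1] [36.1 25.8] 13.2 (236, 86, 11, 12)
core [916.7 309. ] [37.1 24.8] 20.0 (219, 85, 10, 12)
core [917.2 359.1] [32.3 26.1] 3.6 (202, 85, 10, 11)
core [917.4 409.8] [35.4 28.9] 4.3 (184, 84, 11, 12)
```

View pics/d1.png

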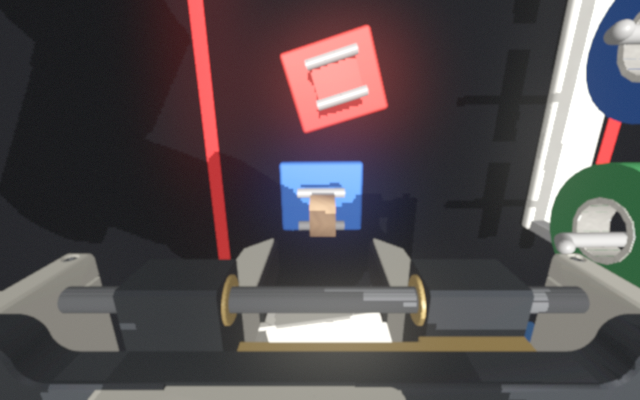

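The core stands on the blue rails at (323,214), centred between the fingers. I'll descend and grip it.

Request:
send_rows(offset=[[0, 0, 0.3], [0, 0, 0.5], [0, 0, 0.65], [0, 0, 0.65]], delta_rot=[[0, 0, 0], [0, 0, 0], [0, 0, 0], [0, 0, 0]])

```text
time: 13.6
tool_pos: [455.6, -187.6, 51.5]
tcp_rot: [-3.139, -0.001, 1.569]
contact_force: [-0.2, 0.1, 0.5]
grip_width: 53.2
finger_force: 0.0
```

Request:
send_rows(offset=[[0, 0, 0], [0, 0, 0], [0, 0, 0], [0, 0, 0], [0, 0, 0], [0, 0, 0]], delta_rot=[[0, 0, 0], [0, 0, 0], [0, 0, 0], [0, 0, 0], [0, 0, 0], [0, 0, 0]], grip=0)

```text
time: 14.35
tool_pos: [456.5, -186.8, 53.0]
tcp_rot: [3.141, 0.0, 1.571]
contact_force: [-0.6, 0.1, 4.0]
grip_width: 19.2
finger_force: 30.0
```

Request:
send_rows(offset=[[0, 0, -0.2], [0, 0, -0.5], [0, 0, -0.7], [0, 0, -0.7]], delta_rot=[[0, 0, 0], [0, 0, 0], [0, 0, 0], [0, 0, 0]])

```text
time: 14.85
tool_pos: [457.1, -187.2, 138.0]
tcp_rot: [3.139, 0.002, 1.571]
contact_force: [-0.5, 1.0, 0.6]
grip_width: 19.8
finger_force: 30.0
```

Request:
send_rows(offset=[[-0.4, 0.03, 0], [-0.6, 0.03, 0]], delta_rot=[[0, 0, 0], [0, 0, 0]])

```text
time: 15.1
tool_pos: [459.6, -260.0, 135.5]
tcp_rot: [-3.14, -0.001, 1.57]
contact_force: [0.0, 0.4, -0.9]
grip_width: 19.2
finger_force: 30.0
```

Request:
send_rows(offset=[[-0.3, 0.03, 0], [-0.57, 0.03, 0.1], [-0.57, 0.03, 0.4], [-0.57, 0.03, 0.4]], delta_rot=[[0, 0, 0], [0, 0, 0], [0, 0, 0], [0, 0, 0]])

```text
time: 15.6
tool_pos: [461.3, -325.6, 85.3]
tcp_rot: [-3.136, -0.006, 1.57]
contact_force: [-0.2, -0.1, 0.2]
grip_width: 19.2
finger_force: 30.0
```

Request:
send_rows(offset=[[0, 0, 0.2], [0, 0, 0.4], [0, 0, 0.6], [0, 0, 0.6]], delta_rot=[[0, 0, 0], [0, 0, 0], [0, 0, 0], [0, 0, 0]])

```text
time: 16.1
tool_pos: [463.3, -326.4, 16.4]
tcp_rot: [-3.14, -0.001, 1.571]
contact_force: [-0.7, 0.8, -0.5]
grip_width: 19.2
finger_force: 30.1
```

Request:
send_rows(offset=[[0, 0, 0], [0, 0, 0], [0, 0, 0], [0, 0, -0.2], [0, 0, -0.6], [0, 0, -1], [0, 0, -1]], delta_rot=[[0, 0, 0], [0, 0, 0], [0, 0, 0], [0, 0, 0], [0, 0, 0], [0, 0, 0], [0, 0, 0]], grip=0.5)

```text
time: 16.98
tool_pos: [465.3, -328.8, 141.2]
tcp_rot: [3.135, 0.006, 1.571]
contact_force: [-0.8, 0.4, -0.6]
grip_width: 46.1
finger_force: 0.0
```

Request:
send_rows(offset=[[0.5, 0, -0.4], [1, 0, -0.4], [1, 0, -0.4]], delta_rot=[[0, 0, 0], [0, 0, 0], [0, 0, 0]], grip=0.65)

```text
time: 17.35
tool_pos: [463.0, -203.9, 184.8]
tcp_rot: [-3.141, -0.001, 1.574]
contact_force: [-0.8, -0.5, 0.0]
grip_width: 59.6
finger_force: 0.0
```

Request:
send_rows(offset=[[0.5, 0, 0], [1, 0, 0], [1, 0, 0]], delta_rot=[[0, 0, 0], [0, 0, 0], [0, 0, 0]])

```text
time: 17.73
tool_pos: [462.9, -84.3, 183.9]
tcp_rot: [-3.14, -0.001, 1.576]
contact_force: [0.8, -0.0, 0.2]
grip_width: 59.7
finger_force: 0.0
```

Request:
send_rows(offset=[[0.3, 0, 0], [0.6, 0, 0], [0.9, 0, 0], [1, 0, 0], [1, 0, 0]], delta_rot=[[0, 0, -0.025], [0, 0, -0.05], [0, 0, -0.075], [0, 0, -0.1], [0, 0, -0.125]])

```text
time: 18.35
tool_pos: [463.8, 32.4, 184.0]
tcp_rot: [-3.141, -0.0, 2.362]
contact_force: [-0.3, -0.2, 0.8]
grip_width: 59.9
finger_force: 0.0
```

Request:
send_rows(offset=[[0.3, 0.3, 0], [0.6, 0.6, 0], [0.9, 0.9, 0], [1, 1, 0], [1, 1, 0], [1, 1, 0]], delta_rot=[[0, 0, -0.025], [0, 0, -0.05], [0, 0, -0.075], [0, 0, -0.1], [0, 0, -0.125], [0, 0, -0.125]])

```text
time: 19.1
tool_pos: [464.1, 201.6, 183.9]
tcp_rot: [-3.141, -0.001, 3.14]
contact_force: [1.0, 0.0, 0.1]
grip_width: 59.8
finger_force: 0.0
```

```bash
python3 - <<'E'
from h import *
s=snap('e1'); cores(*s,20)
im=optics.capture("top"); c=optics.get_calibration("top"); tray(im,c);cores(im,c,20)
cv2.imwrite("pics/e1t.png",cv2.hconcat([im[120:320,180:520,::-1], s[0][0:200,100:560,::-1]]))
E
```

```text
19.15 [464.  201.5 184. ] [-3.141e+00 -1.000e-03  3.137e+00]
core [530.2 310.4] [47.6 32.4] 45.6 (396, 223, 36, 35)
core [477.9 164.7] [19.8 57.4] 9.0 (264, 189, 51, 20)
tray [ 217.5 -733.4] [162.8 161.1] 81.1
tray [ 469.2 -363.4] [161.7 155.1] 9.2
tray [629.3 685.2] [123.  124.5] 50.4
core [ 463.4 -330.5] [16.5 30.6] 0.6 (442, 245, 12, 7)
core [ 477.8 -411.9] [39.5 33.4] 85.7 (469, 237, 15, 13)
core [689.9 429.5] [69.7 67.9] 52.9 (162, 151, 27, 26)
core [916.5 207.3] [35.1 26.3] 2.4 (254, 86, 10, 12)
core [916.2 258.1] [36.1 25.8] 13.2 (236, 86, 11, 12)
core [916.7 309. ] [37.1 24.8] 20.0 (219, 85, 10, 12)
core [915.8 358.9] [35.3 26.1] 3.8 (202, 85, 10, 12)
core [917.4 409.8] [35.4 28.9] 4.3 (184, 84, 11, 12)
```

View pics/e1t.png

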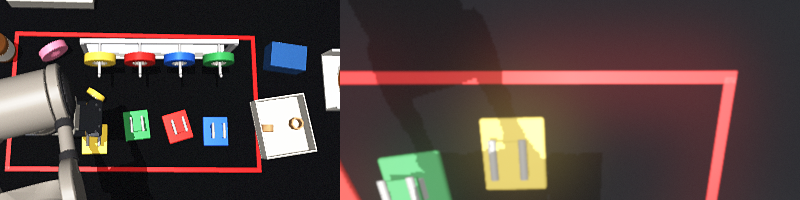

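The top crop shows the tray still in place holding two cores, at (267,128) and (295,124). The second bench core now reads about (530,310), so it may have been knocked. I'll look from closer.

Request:
send_rows(offset=[[-0.25, 0.4, 0], [-0.5, 0.83, 0], [-0.5, 0.83, 0], [-0.5, 0.83, 0]], delta_rot=[[0, 0, 0], [0, 0, 0], [0, 0, 0], [0, 0, 0]])

```text
time: 19.7
tool_pos: [523.3, 301.2, 184.0]
tcp_rot: [-3.14, -0.001, 3.14]
contact_force: [-0.6, 0.2, -0.9]
grip_width: 59.5
finger_force: 0.0
```

```bash
python3 - <<'E'
from h import *
s=snap('f1'); cores(*s,20)
im=optics.capture("scene"); c=optics.get_calibration("scene"); cores(im,c,20)
E
```

```text
19.75 [523.2 300.9 184.4] [-3.141e+00 -1.000e-03  3.140e+00]
core [533.1 312. ] [36.7 41.2] 83.4 (315, 176, 34, 36)
core [690.5 428.9] [25.5 62. ] 52.2 (340, 364, 31, 16)
core [852. 317.] [35.6 27. ] 68.9 (253, 351, 14, 17)
core [853.1 265.3] [36.2 27.8] 69.8 (244, 331, 14, 16)
core [656.3 383.8] [75.  69.4] 53.0 (341, 330, 34, 35)
core [852.2 213.5] [36.5 26.6] 70.5 (237, 312, 13, 15)
core [851.6 162.3] [39.2 27.6] 87.4 (229, 294, 14, 15)
core [540.7 315.1] [47.7 35.8] 41.5 (379, 293, 17, 19)
core [852.9 110.5] [39.1 30.6] 71.8 (222, 278, 14, 14)
core [321.6 164.4] [14.3 51.7] 3.2 (418, 222, 15, 14)
core [ 460.7 -347.4] [28.4 23.2] 4.5 (297, 137, 8, 6)
core [ 484.9 -408.6] [59.5 34.3] 66.6 (281, 127, 11, 11)
```

View pics/f1.png

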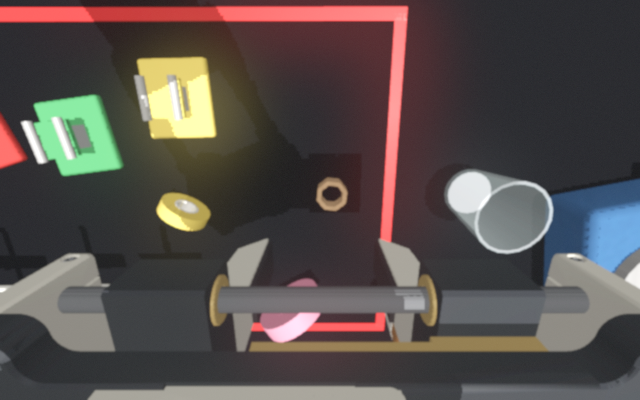

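The core has been knocked to (533,312), at pixel (332,194). I'll grasp it there.

Request:
send_rows(offset=[[-0.09, 0.09, 0.4], [-0.09, 0.09, 0.7], [-0.09, 0.09, 0.75]], delta_rot=[[0, 0, 0], [0, 0, 0], [0, 0, 0]])

```text
time: 20.18
tool_pos: [532.7, 311.3, 92.8]
tcp_rot: [-3.139, -0.004, 3.14]
contact_force: [0.9, -0.2, 0.6]
grip_width: 59.6
finger_force: 0.0
```

Request:
send_rows(offset=[[0, 0, 0.3], [0, 0, 0.5], [0, 0, 0.74], [0, 0, 0.74]], delta_rot=[[0, 0, 0], [0, 0, 0], [0, 0, 0], [0, 0, 0]])

```text
time: 20.68
tool_pos: [533.7, 312.1, 5.8]
tcp_rot: [-3.141, -0.002, 3.141]
contact_force: [0.1, 0.3, 0.7]
grip_width: 59.5
finger_force: 0.0
```

Request:
send_rows(offset=[[0, 0, 0], [0, 0, 0], [0, 0, 0], [0, 0, 0], [0, 0, 0]], delta_rot=[[0, 0, 0], [0, 0, 0], [0, 0, 0], [0, 0, 0], [0, 0, 0]], grip=0)

```text
time: 21.3
tool_pos: [535.0, 313.2, 7.4]
tcp_rot: [3.141, 0.002, -3.141]
contact_force: [-0.7, -0.5, 7.3]
grip_width: 36.7
finger_force: 30.0
```

Request:
send_rows(offset=[[0.1, 0, -0.3], [0.3, 0, -0.8], [0.5, 0, -1], [0.5, 0, -1]], delta_rot=[[0, 0, 0], [0, 0, 0], [0, 0, 0], [0, 0, 0]])

```text
time: 21.8
tool_pos: [474.1, 313.7, 128.6]
tcp_rot: [3.14, 0.004, -3.14]
contact_force: [0.7, 0.7, -0.4]
grip_width: 37.2
finger_force: 30.0
```

Request:
send_rows(offset=[[0, -0.5, 0], [0, -1, 0]], delta_rot=[[0, 0, 0], [0, 0, 0]])

```text
time: 22.05
tool_pos: [474.2, 191.8, 124.7]
tcp_rot: [-3.141, -0.001, -3.139]
contact_force: [1.7, -1.2, 0.2]
grip_width: 37.3
finger_force: 30.0
```

Request:
send_rows(offset=[[0, -0.5, 0], [0, -1, 0]], delta_rot=[[0, 0, 0], [0, 0, 0]])

```text
time: 22.3
tool_pos: [474.3, 70.8, 124.9]
tcp_rot: [-3.141, -0.001, -3.141]
contact_force: [0.6, 0.4, 0.2]
grip_width: 36.6
finger_force: 30.0
```

Request:
send_rows(offset=[[0, -0.5, 0], [0, -1, 0]], delta_rot=[[0, 0, 0], [0, 0, 0]])

```text
time: 22.55
tool_pos: [474.2, -49.4, 124.9]
tcp_rot: [3.141, -0.001, 3.141]
contact_force: [1.0, -0.2, 0.5]
grip_width: 37.0
finger_force: 30.0
```

Request:
send_rows(offset=[[0, -0.5, 0], [0, -1, 0]], delta_rot=[[0, 0, 0], [0, 0, 0]])

```text
time: 22.8
tool_pos: [474.0, -169.5, 124.8]
tcp_rot: [3.141, -0.001, 3.141]
contact_force: [1.8, -0.3, -0.2]
grip_width: 36.8
finger_force: 30.0
```

Request:
send_rows(offset=[[0, -0.5, 0], [0, -1, 0]], delta_rot=[[0, 0, 0], [0, 0, 0]])

```text
time: 23.05
tool_pos: [473.9, -289.5, 124.6]
tcp_rot: [3.141, -0.001, 3.141]
contact_force: [0.7, 0.5, 0.2]
grip_width: 36.8
finger_force: 30.0
```

Request:
send_rows(offset=[[-0.2, -0.3, 0], [-0.38, -0.61, 0], [-0.38, -0.61, 0], [-0.38, -0.61, 0]], delta_rot=[[0, 0, 0], [0, 0, 0], [0, 0, 0], [0, 0, 0]])

```text
time: 23.55
tool_pos: [519.2, -359.7, 124.3]
tcp_rot: [3.14, -0.002, 3.141]
contact_force: [-0.3, 0.8, 0.1]
grip_width: 37.0
finger_force: 30.0
```

Request:
send_rows(offset=[[0, 0, 0.3], [0, 0, 0.6], [0, 0, 0.8], [0, 0, 0.93], [0, 0, 0.93]], delta_rot=[[0, 0, 0], [0, 0, 0], [0, 0, 0], [0, 0, 0], [0, 0, 0]])

```text
time: 24.18
tool_pos: [519.5, -359.4, 13.7]
tcp_rot: [3.14, -0.001, -3.141]
contact_force: [0.1, 0.1, 0.2]
grip_width: 36.8
finger_force: 30.0
```

Request:
send_rows(offset=[[0, 0, 0], [0, 0, 0], [0, 0, 0], [0, 0, -0.2], [0, 0, -0.6], [0, 0, -1], [0, 0, -1]], delta_rot=[[0, 0, 0], [0, 0, 0], [0, 0, 0], [0, 0, 0], [0, 0, 0], [0, 0, 0], [0, 0, 0]], grip=0.55)

```text
time: 25.05
tool_pos: [521.9, -361.9, 139.4]
tcp_rot: [-3.135, 0.007, -3.141]
contact_force: [-0.1, -0.4, -0.7]
grip_width: 50.4
finger_force: 0.0
```

Request:
send_rows(offset=[[0, 0.3, -0.3], [0.2, 0.6, -0.6], [0.3, 0.8, -0.9], [0.3, 0.8, -1], [0.3, 0.8, -1]], delta_rot=[[0, 0, 0.025], [0, 0, 0.05], [0, 0, 0.075], [0, 0, 0.1], [0, 0, 0.125]], grip=0.37)

```text
time: 25.68
tool_pos: [484.0, -264.0, 255.3]
tcp_rot: [3.141, 0.002, 2.352]
contact_force: [0.3, -0.5, 0.1]
grip_width: 33.5
finger_force: 0.0
```

Request:
send_rows(offset=[[0, 0, -0.2], [0, 0, -0.3], [0, 0, -0.3], [0, 0, -0.3], [0, 0, -0.3], [0, 0, -0.3]], delta_rot=[[0, 0, 0.025], [0, 0, 0.05], [0, 0, 0.075], [0, 0, 0.1], [0, 0, 0.125], [0, 0, 0.125]])

```text
time: 26.42
tool_pos: [483.7, -264.1, 289.6]
tcp_rot: [-3.141, -0.001, 1.572]
contact_force: [0.3, -0.9, -0.2]
grip_width: 34.1
finger_force: 0.0
```

```bash
python3 - <<'E'
from h import *
s=snap('g1')
im=optics.capture("top"); c=optics.get_calibration("top"); tray(im,c);cores(im,c,20,50)
print(get_obs()["grip_width"])
cv2.imwrite("pics/g1b.png",cv2.hconcat([im[120:320,220:520,::-1], s[0][0:200,140:640,::-1]]))
E
```

```text
26.475 [ 483.7 -264.1  289.7] [-3.141e+00 -1.000e-03  1.574e+00]
tray [ 473.7 -370.5] [160.5 179.3] 12.8
tray [628.9 685.1] [123.6 124.4] 71.7
core [ 464.8 -330.7] [19.3 31.4] 0.5 (442, 244, 12, 8)
core [ 519.6 -357.2] [33.1 40.5] 26.1 (449, 222, 15, 13)
core [916.5 207.3] [35.1 26.3] 2.4 (254, 86, 10, 12)
core [916.2 258.1] [36.1 25.8] 13.2 (236, 86, 11, 12)
core [916.7 309. ] [37.1 24.8] 20.0 (219, 85, 10, 12)
core [915.8 358.9] [35.3 26.1] 3.8 (202, 85, 10, 12)
core [916.  409.7] [32.5 28.9] 4.0 (184, 85, 11, 11)
33.83395943613435
```

View pics/g1b.png

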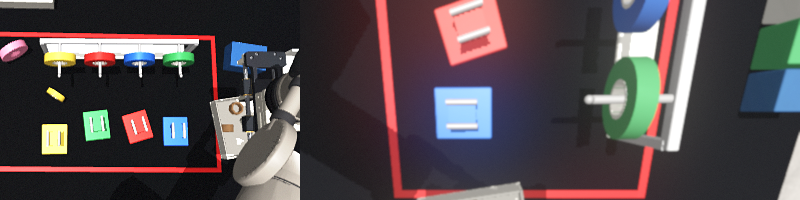

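The top crop shows all three cores in the tray and every cradle empty. The green roll is at about (628,97) in the wrist crop. Next I fit the roll positions by matching projected cylinders against the colour masks in every stored view.

```bash
cat > rolls.py <<'E'
from h import *
from scipy.optimize import least_squares
Hs=dict(red=[(0,8),(172,180)],blue=[(100,125)],green=[(45,95)],yellow=[(20,34)])
g0=dict(yellow=(627,130),red=(627,30),blue=(627,-72),green=(627,-173))
V={n:pickle.load(open(f"pics/{n}.pkl","rb")) for n in("a1","a2","a3","c1","d1","g1")}
for n in("scene","top"): V[n]=(cv2.imread(f"pics/{n}0.png")[:,:,::-1].copy(),optics.get_calibration(n))
th=np.linspace(0,2*np.pi,72)
def bb(c,p,yaw):
    P=np.concatenate([np.c_[np.full(72,s),39.5*np.cos(th),39.5*np.sin(th)] for s in(-10,10)])
    P=P@np.array([[np.cos(yaw),np.sin(yaw),0],[-np.sin(yaw),np.cos(yaw),0],[0,0,1]])+p
    uv=np.array([proj(c,q) for q in P]); return np.r_[uv.min(0),uv.max(0)]
for k,g in g0.items():
    obs=[]
    for n,(im,c) in V.items():
        b=bb(c,np.array([*g,128.]),0)
        lim=(3,3,636,396) if n in("scene","top") else (3,3,636,228)
        if b[0]<lim[0] or b[1]<lim[1] or b[2]>lim[2] or b[3]>lim[3]: continue
        hsv=cv2.cvtColor(im,cv2.COLOR_RGB2HSV)
        m=sum(cv2.inRange(hsv,(a,100,35),(e,255,255)) for a,e in Hs[k]).astype(np.uint8)
        cs=[cv2.boundingRect(q) for q in cv2.findContours(m,cv2.RETR_EXTERNAL,cv2.CHAIN_APPROX_NONE)[0] if cv2.contourArea(q)>100]
        mid=(b[:2]+b[2:])/2
        cs=[r for r in cs if np.hypot(r[0]+r[2]/2-mid[0],r[1]+r[3]/2-mid[1])<15]
        if cs: r=cs[0]; obs.append((n,c,np.array([r[0]-.5,r[1]-.5,r[0]+r[2]-.5,r[1]+r[3]-.5])))
    f=lambda v: np.concatenate([bb(c,v[:3],0)-o for n,c,o in obs])
    s=least_squares(f,[*g,128.],loss="soft_l1"); print(k,np.round(s.x,1),[o[0] for o in obs],np.round(np.abs(s.fun).reshape(-1,4).max(1),1))
E
python3 rolls.py
```

```text
yellow [625.2 128.8 128.1] ['a2', 'scene', 'top'] [0.8 0.9 0.5]
red [627.4  28.3 128.3] ['scene', 'top'] [0.4 0.3]
blue [628.4 -71.2 128.1] ['a1', 'scene', 'top'] [1.1 0.3 1.1]
green [ 631.2 -172.2  127.3] ['a1', 'g1', 'scene', 'top'] [ 1.5 16.   1.1  0.5]
```

Request:
send_rows(offset=[[0.3, 0.4, 0.1], [0.38, 0.61, 0.25], [0.38, 0.61, 0.25]], delta_rot=[[0, 0, 0], [0, 0, 0], [0, 0, 0]], grip=0.37)

```text
time: 26.9
tool_pos: [557.5, -217.3, 258.1]
tcp_rot: [-3.138, -0.002, 1.576]
contact_force: [-1.3, 0.4, -0.7]
grip_width: 33.8
finger_force: 0.0
```

Request:
send_rows(offset=[[0.3, 0.4, 0.1], [0.38, 0.61, 0.25], [0.38, 0.61, 0.25], [0.38, 0.61, 0.25]], delta_rot=[[0, 0, 0], [0, 0, 0], [0, 0, 0], [0, 0, 0]])

```text
time: 27.4
tool_pos: [629.6, -174.0, 231.1]
tcp_rot: [3.141, 0.001, 1.571]
contact_force: [-0.1, -0.0, -1.1]
grip_width: 33.9
finger_force: 0.0
```

```bash
python3 - <<'E'
from h import *
s=get_obs();print(s["tool_pos"],s["tcp_rot"],s["grip_width"])
E
```

```text
[ 629.59113333 -173.97399747  231.12342377] [3.14137628e+00 6.99594397e-04 1.57093419e+00] 33.86206277030138
```

Request:
send_rows(offset=[[0.01, 0, 0.2], [0.01, 0, 0.4], [0.01, 0, 0.55], [0.01, 0, 0.67], [0.01, 0, 0.67]], delta_rot=[[0, 0, 0], [0, 0, 0], [0, 0, 0], [0, 0, 0], [0, 0, 0]])

```text
time: 28.02
tool_pos: [629.5, -172.4, 149.7]
tcp_rot: [-3.141, -0.0, 1.57]
contact_force: [-0.2, 0.2, 0.4]
grip_width: 33.8
finger_force: 0.0
```

Request:
send_rows(offset=[[0, 0, 0], [0, 0, 0], [0, 0, 0], [0, 0, 0], [0, 0, 0]], delta_rot=[[0, 0, 0], [0, 0, 0], [0, 0, 0], [0, 0, 0], [0, 0, 0]], grip=0)

```text
time: 28.65
tool_pos: [630.7, -172.0, 150.9]
tcp_rot: [3.14, 0.001, 1.571]
contact_force: [-1.1, 0.1, 5.7]
grip_width: 19.6
finger_force: 30.0
```

Request:
send_rows(offset=[[0, 0, -0.04], [0, 0, -0.08], [0, 0, -0.115], [0, 0, -0.115]], delta_rot=[[0, 0, 0], [0, 0, 0], [0, 0, 0], [0, 0, 0]])

```text
time: 29.15
tool_pos: [630.5, -171.8, 164.1]
tcp_rot: [3.141, 0.0, 1.571]
contact_force: [0.3, -0.2, -0.1]
grip_width: 19.8
finger_force: 30.0
```

Request:
send_rows(offset=[[0, -0.15, 0], [0, -0.35, 0], [0, -0.6, 0], [0, -0.9, 0], [0, -1, 0]], delta_rot=[[0, 0, 0], [0, 0, 0], [0, 0, 0], [0, 0, 0], [0, 0, 0]])

```text
time: 29.78
tool_pos: [508.8, -171.7, 163.8]
tcp_rot: [-3.141, -0.0, 1.57]
contact_force: [0.3, -0.0, -1.7]
grip_width: 19.6
finger_force: 30.0
```

Request:
send_rows(offset=[[0.3, -0.08, 0], [0.6, -0.17, 0], [0.86, -0.17, 0]], delta_rot=[[0, 0, 0], [0, 0, 0], [0, 0, 0]])

```text
time: 30.15
tool_pos: [490.0, -67.6, 163.9]
tcp_rot: [3.141, -0.0, 1.571]
contact_force: [0.8, -0.2, -0.2]
grip_width: 20.0
finger_force: 30.0
```

Request:
send_rows(offset=[[0.3, -0.08, 0], [0.6, -0.17, 0], [0.85, -0.17, 0], [0.85, -0.17, 0], [0.85, -0.17, 0]], delta_rot=[[0, 0, -0.01], [0, 0, -0.0211], [0, 0, -0.0211], [0, 0, -0.0211], [0, 0, -0.0211]])

```text
time: 30.78
tool_pos: [470.1, 33.0, 163.8]
tcp_rot: [3.141, 0.001, 1.704]
contact_force: [-0.6, 0.2, -1.3]
grip_width: 19.7
finger_force: 30.0
```

```bash
python3 - <<'E'
from h import *
s=snap('g2')
im=optics.capture("scene"); 
cv2.imwrite("pics/g2b.png",cv2.hconcat([im[100:300,220:520,::-1], s[0][100:300,140:640,::-1]]))
E
```

```text
30.825 [470.   32.7 163.7] [3.141 0.    1.703]
```

View pics/g2b.png

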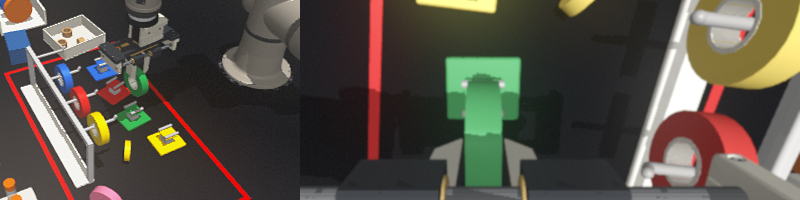

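The green roll hangs upright between the fingers above the green cradle, with one rail end visible on each side of it in the right crop. I'll lower it.

Request:
send_rows(offset=[[0, 0, 0.15], [0, 0, 0.3], [0, 0, 0.4], [0, 0, 0.45], [0, 0, 0.45]], delta_rot=[[0, 0, 0], [0, 0, 0], [0, 0, 0], [0, 0, 0], [0, 0, 0]])

```text
time: 31.5
tool_pos: [469.5, 33.2, 109.6]
tcp_rot: [-3.141, 0.0, 1.703]
contact_force: [0.3, -0.6, -0.8]
grip_width: 19.8
finger_force: 30.0
```

Request:
send_rows(offset=[[0, 0, 0.01], [0, 0, 0.016], [0, 0, 0.016]], delta_rot=[[0, 0, 0], [0, 0, 0], [0, 0, 0]])

```text
time: 31.88
tool_pos: [469.9, 33.3, 108.5]
tcp_rot: [3.14, 0.001, 1.704]
contact_force: [-0.3, -0.8, 5.5]
grip_width: 19.9
finger_force: 30.0
```

Request:
send_rows(offset=[[0, 0, 0], [0, 0, 0], [0, 0, 0], [0, 0, -0.15], [0, 0, -0.45], [0, 0, -0.75], [0, 0, -0.75]], delta_rot=[[0, 0, 0], [0, 0, 0], [0, 0, 0], [0, 0, 0], [0, 0, 0], [0, 0, 0], [0, 0, 0.0211]], grip=0.37)

```text
time: 32.75
tool_pos: [471.0, 33.3, 200.4]
tcp_rot: [3.136, 0.001, 1.568]
contact_force: [-0.3, 0.5, -0.2]
grip_width: 34.0
finger_force: 0.0
```

Request:
send_rows(offset=[[0, 0, 0], [0, 0, 0]], delta_rot=[[0, 0, 0], [0, 0, 0]])

```text
time: 33.0
tool_pos: [469.1, 33.4, 197.2]
tcp_rot: [-3.14, -0.0, 1.573]
contact_force: [-0.3, 0.1, -0.1]
grip_width: 33.8
finger_force: 0.0
```

Request:
send_rows(offset=[[-0.2, 0.3, -0.13], [-0.44, 0.66, -0.25], [-0.44, 0.66, -0.25]], delta_rot=[[0, 0, 0], [0, 0, 0], [0, 0, 0]])

```text
time: 33.38
tool_pos: [551.0, -21.4, 227.5]
tcp_rot: [3.14, 0.001, 1.57]
contact_force: [-0.1, 0.7, -0.5]
grip_width: 34.1
finger_force: 0.0
```

Request:
send_rows(offset=[[-0.2, 0.3, 0], [-0.44, 0.66, 0], [-0.44, 0.66, 0], [-0.44, 0.66, 0]], delta_rot=[[0, 0, 0], [0, 0, 0], [0, 0, 0], [0, 0, 0]])

```text
time: 33.88
tool_pos: [626.7, -71.5, 226.7]
tcp_rot: [-3.139, -0.001, 1.572]
contact_force: [-0.1, -0.4, 0.5]
grip_width: 33.8
finger_force: 0.0
```

```bash
python3 - <<'E'
from h import *
s=get_obs();print(s["tool_pos"],s["tcp_rot"],s["grip_width"])
E
```

```text
[626.73456147 -71.47899595 226.70782132] [-3.13890438e+00 -8.50538253e-04  1.57183097e+00] 33.83123730780071
```

Request:
send_rows(offset=[[0, 0.005, 0.2], [0, 0.005, 0.4], [0, 0.005, 0.55], [0, 0.005, 0.635], [0, 0.005, 0.635]], delta_rot=[[0, 0, 0], [0, 0, 0], [0, 0, 0], [0, 0, 0], [0, 0, 0]])

```text
time: 34.5
tool_pos: [627.7, -71.5, 151.5]
tcp_rot: [-3.141, -0.0, 1.572]
contact_force: [-0.0, -0.2, 0.2]
grip_width: 34.0
finger_force: 0.0
```

Request:
send_rows(offset=[[0, 0, 0], [0, 0, 0], [0, 0, 0], [0, 0, 0], [0, 0, 0]], delta_rot=[[0, 0, 0], [0, 0, 0], [0, 0, 0], [0, 0, 0], [0, 0, 0]], grip=0)

```text
time: 35.12
tool_pos: [628.9, -72.2, 152.5]
tcp_rot: [3.14, 0.0, 1.571]
contact_force: [-0.8, 0.4, 5.3]
grip_width: 19.7
finger_force: 30.0
```

Request:
send_rows(offset=[[0, 0, -0.04], [0, 0, -0.08], [0, 0, -0.115], [0, 0, -0.115]], delta_rot=[[0, 0, 0], [0, 0, 0], [0, 0, 0], [0, 0, 0]])

```text
time: 35.62
tool_pos: [628.7, -72.3, 165.8]
tcp_rot: [3.141, 0.0, 1.571]
contact_force: [-0.2, -0.7, -0.8]
grip_width: 19.6
finger_force: 30.0
```

Request:
send_rows(offset=[[0, -0.15, 0], [0, -0.35, 0], [0, -0.6, 0], [0, -0.9, 0], [0, -1, 0]], delta_rot=[[0, 0, 0], [0, 0, 0], [0, 0, 0], [0, 0, 0], [0, 0, 0]])

```text
time: 36.25
tool_pos: [506.9, -72.1, 165.5]
tcp_rot: [-3.141, -0.0, 1.571]
contact_force: [0.1, -0.4, -0.6]
grip_width: 20.0
finger_force: 30.0
```

Request:
send_rows(offset=[[-0.3, -0.15, 0], [-0.7, -0.3, 0], [-0.96, -0.43, 0], [-0.96, -0.43, 0], [-0.96, -0.43, 0]], delta_rot=[[0, 0, 0], [0, 0, 0], [0, 0, 0], [0, 0, 0], [0, 0, 0]])

```text
time: 36.88
tool_pos: [457.5, -187.3, 165.4]
tcp_rot: [3.141, -0.0, 1.571]
contact_force: [0.6, 1.3, -1.6]
grip_width: 19.6
finger_force: 30.0
```

```bash
python3 - <<'E'
from h import *
s=get_obs();print(s["tool_pos"],s["tcp_rot"],s["grip_width"])
E
```

```text
[ 457.46908889 -187.28475764  165.42354786] [ 3.14104935e+00 -1.20746533e-04  1.57052200e+00] 19.60165253503319
```

Request:
send_rows(offset=[[0, -0.013, 0.15], [0, -0.013, 0.3], [0, -0.013, 0.4], [0, -0.013, 0.45], [0, -0.013, 0.45]], delta_rot=[[0, 0, 0], [0, 0, 0], [0, 0, 0], [0, 0, 0], [0, 0, 0]])

```text
time: 37.5
tool_pos: [455.5, -187.2, 111.3]
tcp_rot: [-3.141, -0.0, 1.571]
contact_force: [-0.4, -0.4, -0.5]
grip_width: 20.0
finger_force: 30.0
```

Request:
send_rows(offset=[[0, 0, 0.01], [0, 0, 0.014], [0, 0, 0.014]], delta_rot=[[0, 0, 0], [0, 0, 0], [0, 0, 0]])

```text
time: 37.88
tool_pos: [455.4, -187.6, 110.0]
tcp_rot: [3.141, 0.0, 1.571]
contact_force: [-0.2, -0.2, -0.5]
grip_width: 19.8
finger_force: 30.0
```

Request:
send_rows(offset=[[0, 0, 0.008], [0, 0, 0.015], [0, 0, 0.015]], delta_rot=[[0, 0, 0], [0, 0, 0], [0, 0, 0]])

```text
time: 38.25
tool_pos: [455.7, -188.0, 109.4]
tcp_rot: [3.14, 0.001, 1.571]
contact_force: [-2.5, 0.0, 11.2]
grip_width: 19.5
finger_force: 30.0
```

Request:
send_rows(offset=[[0, 0, 0], [0, 0, 0], [0, 0, 0], [0, 0, -0.15], [0, 0, -0.45], [0, 0, -0.75], [0, 0, -0.75], [0, 0, -0.75]], delta_rot=[[0, 0, 0], [0, 0, 0], [0, 0, 0], [0, 0, 0], [0, 0, 0], [0, 0, 0], [0, 0, 0], [0, 0, 0]], grip=0.37)

```text
time: 39.25
tool_pos: [455.0, -187.2, 197.2]
tcp_rot: [-3.141, -0.0, 1.571]
contact_force: [-0.2, -1.1, -1.4]
grip_width: 34.2
finger_force: 0.0
```

Request:
send_rows(offset=[[0.3, 0.2, -0.13], [0.6, 0.5, -0.25], [0.9, 0.715, -0.25], [0.9, 0.715, -0.25]], delta_rot=[[0, 0, 0], [0, 0, 0], [0, 0, 0], [0, 0, 0]])

```text
time: 39.75
tool_pos: [541.7, -77.0, 226.1]
tcp_rot: [-3.139, -0.001, 1.575]
contact_force: [-0.2, -0.2, 0.0]
grip_width: 33.9
finger_force: 0.0
```

Request:
send_rows(offset=[[0.3, 0.2, 0], [0.6, 0.5, 0], [0.9, 0.715, 0], [0.9, 0.715, 0], [0.9, 0.715, 0]], delta_rot=[[0, 0, 0], [0, 0, 0], [0, 0, 0], [0, 0, 0], [0, 0, 0]])

```text
time: 40.38
tool_pos: [626.0, 27.5, 226.7]
tcp_rot: [-3.139, 0.001, 1.571]
contact_force: [0.2, -0.9, 0.4]
grip_width: 33.8
finger_force: 0.0
```

```bash
python3 - <<'E'
from h import *
s=get_obs();print(s["tool_pos"],s["tcp_rot"],s["grip_width"])
im=optics.capture("top"); im2=optics.capture("scene"); tray(im,optics.get_calibration("top"))
cv2.imwrite("pics/i1.png",cv2.hconcat([im[120:320,180:520,::-1], im2[100:300,220:520,::-1]]))
E
```

```text
[625.99459968  27.51772361 226.71428416] [-3.13899022e+00  5.65540993e-04  1.57056228e+00] 33.794621327293434
tray [ 216.7 -733.2] [162.9 162.8] 81.1
tray [ 469.2 -363.4] [161.9 155.3] 9.2
tray [629.3 685.2] [123.  124.7] 50.4
```

View pics/i1.png

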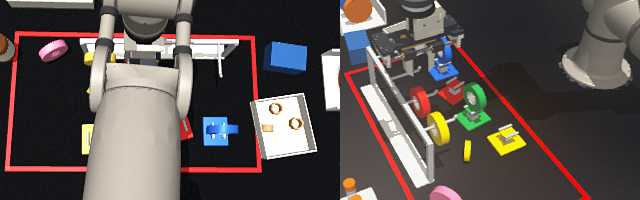

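Both placed rolls stand upright, blue at (220,131) in the left crop and green at (475,97) in the right. The tray is unchanged. Next is the red roll.

Request:
send_rows(offset=[[0.007, 0.01, 0.2], [0.007, 0.01, 0.4], [0.007, 0.01, 0.55], [0.007, 0.01, 0.64], [0.007, 0.01, 0.64]], delta_rot=[[0, 0, 0], [0, 0, 0], [0, 0, 0], [0, 0, 0], [0, 0, 0]])

```text
time: 41.1
tool_pos: [627.6, 28.7, 150.7]
tcp_rot: [-3.14, 0.0, 1.57]
contact_force: [0.5, 0.0, 0.2]
grip_width: 33.7
finger_force: 0.0
```

Request:
send_rows(offset=[[0, 0, 0], [0, 0, 0], [0, 0, 0], [0, 0, 0], [0, 0, 0]], delta_rot=[[0, 0, 0], [0, 0, 0], [0, 0, 0], [0, 0, 0], [0, 0, 0]], grip=0)

```text
time: 41.72
tool_pos: [628.5, 29.4, 151.9]
tcp_rot: [3.14, 0.0, 1.571]
contact_force: [-1.3, -1.8, 4.3]
grip_width: 19.7
finger_force: 30.0
```

Request:
send_rows(offset=[[0, 0, -0.04], [0, 0, -0.08], [0, 0, -0.115], [0, 0, -0.115]], delta_rot=[[0, 0, 0], [0, 0, 0], [0, 0, 0], [0, 0, 0]])

```text
time: 42.22
tool_pos: [628.3, 29.4, 165.2]
tcp_rot: [3.141, 0.0, 1.571]
contact_force: [-0.4, -0.2, -0.8]
grip_width: 19.4
finger_force: 30.0
```

Request:
send_rows(offset=[[0, -0.15, 0], [0, -0.35, 0], [0, -0.6, 0], [0, -0.9, 0], [0, -1, 0], [0, -1, -0.3], [0, -1, -0.3]], delta_rot=[[0, 0, 0], [0, 0, 0], [0, 0, 0], [0, 0, 0], [0, 0, 0], [0, 0, 0], [0, 0, 0]])

```text
time: 43.1
tool_pos: [510.4, 29.2, 203.5]
tcp_rot: [3.135, 0.001, 1.571]
contact_force: [0.3, -0.5, -1.2]
grip_width: 19.3
finger_force: 30.0
```

Request:
send_rows(offset=[[-0.3, 0, 0], [-0.7, -0.1, 0], [-0.915, -0.34, 0], [-0.915, -0.34, 0], [-0.915, -0.34, 0], [-0.915, -0.34, 0]], delta_rot=[[0, 0, -0.01], [0, 0, -0.03], [0, 0, -0.0467], [0, 0, -0.0467], [0, 0, -0.0467], [0, 0, -0.0467]])

```text
time: 43.85
tool_pos: [468.0, -79.7, 200.7]
tcp_rot: [3.141, 0.0, 1.865]
contact_force: [-1.0, -0.3, -1.1]
grip_width: 19.7
finger_force: 30.0
```

```bash
python3 - <<'E'
from h import *
s=get_obs();print(s["tool_pos"],s["tcp_rot"],s["grip_width"])
E
```

```text
[468.03477667 -79.7399951  200.72280499] [3.14132976e+00 1.33204417e-05 1.86491671e+00] 19.736704963386
```

Request:
send_rows(offset=[[-0.015, -0.011, 0.2], [-0.015, -0.011, 0.45], [-0.015, -0.011, 0.6], [-0.015, -0.011, 0.7], [-0.015, -0.011, 0.75], [-0.015, -0.011, 0.75]], delta_rot=[[0, 0, 0], [0, 0, 0], [0, 0, 0], [0, 0, 0], [0, 0, 0], [0, 0, 0]])

```text
time: 44.6
tool_pos: [466.8, -82.4, 110.9]
tcp_rot: [3.142, 0.0, 1.865]
contact_force: [0.6, 1.1, -1.2]
grip_width: 20.0
finger_force: 30.0
```

Request:
send_rows(offset=[[0, 0, 0.008], [0, 0, 0.015], [0, 0, 0.015]], delta_rot=[[0, 0, 0], [0, 0, 0], [0, 0, 0]])

```text
time: 44.98
tool_pos: [466.9, -82.6, 109.6]
tcp_rot: [3.141, 0.001, 1.864]
contact_force: [-0.5, 0.4, 1.4]
grip_width: 19.6
finger_force: 30.0
```

Request:
send_rows(offset=[[0, 0, 0.006], [0, 0, 0.006]], delta_rot=[[0, 0, 0], [0, 0, 0]])

```text
time: 45.22
tool_pos: [467.0, -82.6, 109.5]
tcp_rot: [3.14, 0.001, 1.864]
contact_force: [-1.6, 0.8, 8.6]
grip_width: 19.9
finger_force: 30.0
```

Request:
send_rows(offset=[[0, 0, 0], [0, 0, 0], [0, 0, 0], [0, 0, -0.15], [0, 0, -0.45], [0, 0, -0.75], [0, 0, -0.75], [0, 0, -0.75]], delta_rot=[[0, 0, 0], [0, 0, 0], [0, 0, 0], [0, 0, 0], [0, 0, 0], [0, 0, 0.02], [0, 0, 0.0467], [0, 0, 0.0467]], grip=0.37)

```text
time: 46.22
tool_pos: [466.5, -82.5, 198.5]
tcp_rot: [3.141, 0.0, 1.572]
contact_force: [0.2, -0.4, 1.1]
grip_width: 34.0
finger_force: 0.0
```

Request:
send_rows(offset=[[0.3, 0.2, -0.13], [0.6, 0.5, -0.25], [0.88, 0.66, -0.25], [0.88, 0.66, -0.25]], delta_rot=[[0, 0, 0], [0, 0, 0], [0, 0, 0], [0, 0, 0]])

```text
time: 46.72
tool_pos: [546.2, 25.1, 227.2]
tcp_rot: [-3.14, -0.0, 1.578]
contact_force: [0.1, 0.2, -0.3]
grip_width: 34.2
finger_force: 0.0
```

Request:
send_rows(offset=[[0.3, 0.2, 0], [0.6, 0.5, 0], [0.88, 0.66, 0], [0.88, 0.66, 0], [0.88, 0.66, 0]], delta_rot=[[0, 0, 0], [0, 0, 0], [0, 0, 0], [0, 0, 0], [0, 0, 0]])

```text
time: 47.35
tool_pos: [624.2, 127.5, 227.7]
tcp_rot: [-3.14, 0.001, 1.572]
contact_force: [-0.6, -1.0, -0.2]
grip_width: 34.0
finger_force: 0.0
```

```bash
python3 - <<'E'
from h import *
s=get_obs();print(s["tool_pos"],s["tcp_rot"],s["grip_width"])
E
```

```text
[624.23611446 127.45927527 227.66171396] [-3.13971954e+00  9.01867853e-04  1.57176628e+00] 33.96000818253153
```

Request:
send_rows(offset=[[0.011, 0.008, 0.2], [0.011, 0.008, 0.4], [0.011, 0.008, 0.55], [0.011, 0.008, 0.645], [0.011, 0.008, 0.645]], delta_rot=[[0, 0, 0], [0, 0, 0], [0, 0, 0], [0, 0, 0], [0, 0, 0]])

```text
time: 47.98
tool_pos: [625.3, 129.1, 150.5]
tcp_rot: [-3.14, 0.0, 1.57]
contact_force: [-0.0, -0.9, -0.4]
grip_width: 34.0
finger_force: 0.0
```

Request:
send_rows(offset=[[0, 0, 0], [0, 0, 0], [0, 0, 0], [0, 0, 0], [0, 0, 0]], delta_rot=[[0, 0, 0], [0, 0, 0], [0, 0, 0], [0, 0, 0], [0, 0, 0]], grip=0)

```text
time: 48.6
tool_pos: [626.3, 130.0, 151.9]
tcp_rot: [3.14, 0.0, 1.571]
contact_force: [-0.9, -0.7, 6.5]
grip_width: 19.7
finger_force: 30.0
```

Request:
send_rows(offset=[[0, 0, -0.04], [0, 0, -0.08], [0, 0, -0.115], [0, 0, -0.115]], delta_rot=[[0, 0, 0], [0, 0, 0], [0, 0, 0], [0, 0, 0]])

```text
time: 49.1
tool_pos: [626.1, 130.1, 165.1]
tcp_rot: [3.141, -0.0, 1.571]
contact_force: [-0.3, 0.1, -1.1]
grip_width: 20.0
finger_force: 30.0
```

Request:
send_rows(offset=[[0, -0.15, 0], [0, -0.35, 0], [0, -0.6, 0], [0, -0.9, 0], [0, -1, 0], [0, -1, -0.3], [0, -1, -0.3]], delta_rot=[[0, 0, 0], [0, 0, 0], [0, 0, 0], [0, 0, 0], [0, 0, 0], [0, 0, 0], [0, 0, 0]])

```text
time: 49.98
tool_pos: [508.2, 130.2, 203.4]
tcp_rot: [3.135, -0.001, 1.571]
contact_force: [0.9, -0.5, -1.5]
grip_width: 19.8
finger_force: 30.0
```

Request:
send_rows(offset=[[0.1, -0.3, 0], [0.15, -0.6, 0], [0.15, -0.61, 0], [0.15, -0.61, 0]], delta_rot=[[0, 0, -0.002], [0, 0, -0.002], [0, 0, -0.002], [0, 0, -0.002]])

```text
time: 50.48
tool_pos: [433.6, 148.0, 200.6]
tcp_rot: [3.141, 0.0, 1.584]
contact_force: [0.4, 1.4, 0.3]
grip_width: 19.7
finger_force: 30.0
```

```bash
python3 - <<'E'
from h import *
s=get_obs();print(s["tool_pos"],s["tcp_rot"],s["grip_width"])
E
```

```text
[433.64718857 147.9764209  200.63218635] [3.14070279e+00 1.36617413e-04 1.58353942e+00] 19.725326972087174
```

Request:
send_rows(offset=[[-0.007, -0.018, 0.2], [-0.007, -0.018, 0.45], [-0.007, -0.018, 0.6], [-0.007, -0.018, 0.7], [-0.007, -0.018, 0.75], [-0.007, -0.018, 0.75]], delta_rot=[[0, 0, 0], [0, 0, 0], [0, 0, 0], [0, 0, 0], [0, 0, 0], [0, 0, 0]])

```text
time: 51.22
tool_pos: [430.9, 147.1, 110.7]
tcp_rot: [3.142, 0.0, 1.583]
contact_force: [0.6, -0.2, -0.9]
grip_width: 19.9
finger_force: 30.0
```

Request:
send_rows(offset=[[0, 0, 0.008], [0, 0, 0.017], [0, 0, 0.017]], delta_rot=[[0, 0, 0], [0, 0, 0], [0, 0, 0]])

```text
time: 51.6
tool_pos: [431.0, 147.3, 109.3]
tcp_rot: [3.14, -0.0, 1.584]
contact_force: [-0.4, 0.9, 3.5]
grip_width: 19.6
finger_force: 30.0
```

Request:
send_rows(offset=[[0, 0, 0], [0, 0, 0], [0, 0, 0], [0, 0, -0.15], [0, 0, -0.45], [0, 0, -0.95], [0, 0, -1]], delta_rot=[[0, 0, 0], [0, 0, 0], [0, 0, 0], [0, 0, 0], [0, 0, 0], [0, 0, 0], [0, 0, 0]], grip=0.37)

```text
time: 52.48
tool_pos: [432.6, 147.5, 232.6]
tcp_rot: [3.133, -0.001, 1.584]
contact_force: [-0.6, 0.4, -0.4]
grip_width: 34.1
finger_force: 0.0
```

Request:
send_rows(offset=[[0.5, 0, -0.5], [1, 0, -1], [1, 0, -1], [1, 0, -1]], delta_rot=[[0, 0, 0], [0, 0, 0], [0, 0, 0], [0, 0, 0]])

```text
time: 52.98
tool_pos: [429.4, 269.1, 349.8]
tcp_rot: [3.139, -0.001, 1.586]
contact_force: [0.2, -0.6, -1.0]
grip_width: 34.0
finger_force: 0.0
```

Request:
send_rows(offset=[[0.5, 0, 0], [1, -0.4, 0], [1, -0.4, 0], [1, -0.4, 0]], delta_rot=[[0, 0, 0], [0, 0, 0], [0, 0, 0], [0, 0, 0]])

```text
time: 53.48
tool_pos: [379.2, 386.1, 347.5]
tcp_rot: [-3.14, 0.002, 1.585]
contact_force: [-0.1, 0.6, 0.5]
grip_width: 34.3
finger_force: 0.0
```

```bash
python3 - <<'E'
from h import *
s=get_obs();print(s["time"],s["tool_pos"],s["contact_force"])
im=optics.capture("top"); im2=optics.capture("scene"); pickle.dump((im,im2),open("pics/fin.pkl","wb")); tray(im,optics.get_calibration("top"));cores(im,optics.get_calibration("top"),20,50)
cv2.imwrite("pics/fin.png",cv2.hconcat([im[120:320,180:520,::-1], im2[100:300,220:520,::-1]]))
E
cat > fin.py <<'E'
import re
s=open("rolls.py").read()
s=re.sub(r"g0=.*","g0=dict(yellow=(431,147,0.01),red=(467.3,-81.8,.293),blue=(455.5,-187,0),green=(469.7,33.3,.133))",s)
s=re.sub(r"V=\{n.*","V={}\nF=pickle.load(open('pics/fin.pkl','rb'))",s)
s=re.sub(r"for n in\(\"scene\",\"top\"\).*","for n,i in((\"scene\",1),(\"top\",0)): V[n]=(F[i],optics.get_calibration(n))",s)
s=s.replace("[*g,128.]),0)","[*g[:2],85.]),g[2])").replace("v[:3],0)","v[:3],g[2])").replace("[*g,128.]","[*g[:2],85.]").replace("cs=[r for r in cs if","cs=[r for r in cs if min(r[2:])>9 and").replace("round(s.x,1)","round(s.x-[*g[:2],85],1)")
exec(s)
E
python3 fin.py
```

```text
53.475 [379.18477846 386.05885007 347.45450429] [-0.06073037  0.57074999  0.50609229]
tray [ 217.5 -733.4] [162.8 161.1] 81.1
tray [ 469.2 -363.3] [161.7 155. ] 9.2
tray [629.5 685.4] [124.3 122.8] 64.7
core [430.1 659.8] [14.6 34.8] 80.2 (78, 251, 8, 14)
core [ 463.4 -329.6] [16.5 28.8] 0.5 (442, 245, 11, 7)
core [ 477.8 -411.9] [39.5 33.4] 85.7 (469, 237, 15, 13)
core [ 519.3 -356.6] [32.8 35.3] 43.5 (449, 223, 14, 12)
core [916.5 207.3] [35.1 26.3] 2.4 (254, 86, 10, 12)
core [915.9 258. ] [36.7 25.8] 13.2 (236, 86, 11, 12)
core [916.7 308.9] [37.1 25.4] 23.1 (219, 85, 11, 12)
core [915.9 358.9] [35.  26.1] 3.8 (202, 85, 10, 12)
core [917.4 409.8] [35.4 28.9] 4.3 (184, 84, 11, 12)
yellow [17.8  0.3  3.5] ['scene', 'top'] [18.1 19.5]
red [12.7 10.8 11. ] ['scene', 'top'] [18.4 17.5]
blue [16.3 10.3  7.2] ['scene', 'top'] [16.3 19.2]
green [13.1 -0.8 -1.3] ['scene', 'top'] [17.1 17.8]
```

View pics/fin.png

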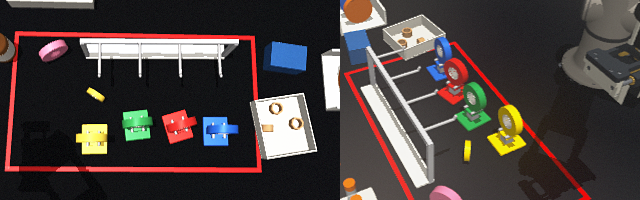

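All four rolls stand on their own cradles and the three cores lie in the tray. With my last picture I overlay the ideal seat outlines on both views as a check.

```bash
python3 - <<'E'
from h import *
F=pickle.load(open('pics/fin.pkl','rb')); g0=dict(yellow=(431.4,147.2,0.01),red=(467.3,-81.8,.293),blue=(455.5,-187,0),green=(469.7,33.3,.133))
th=np.linspace(0,2*np.pi,60); out=[]
for n,i,(u,v,w,h) in(("scene",1,(300,130,250,140)),("top",0,(245,225,190,60))):
    c=optics.get_calibration(n); k=800/w if n=="top" else 2.4; im=cv2.resize(F[i][v:v+h,u:u+w,::-1],None,fx=k,fy=k,interpolation=cv2.INTER_CUBIC)
    for x,y,a in g0.values():
        for s in(-10,10):
            P=np.c_[s*np.cos(a)-39.5*np.cos(th)*np.sin(a)+x,s*np.sin(a)+39.5*np.cos(th)*np.cos(a)+y,85.3+39.5*np.sin(th)]
            q=np.array([(proj(c,p)-[u-.5,v-.5])*k for p in P]).astype(int); cv2.polylines(im,[q],True,(255,255,255),1)
    out.append(im if im.shape[1]==800 else cv2.copyMakeBorder(im,0,0,0,800-im.shape[1],cv2.BORDER_CONSTANT))
cv2.imwrite("pics/ov.png",cv2.vconcat(out)[:600])
E
```

```text
(no output)
```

View pics/ov.png

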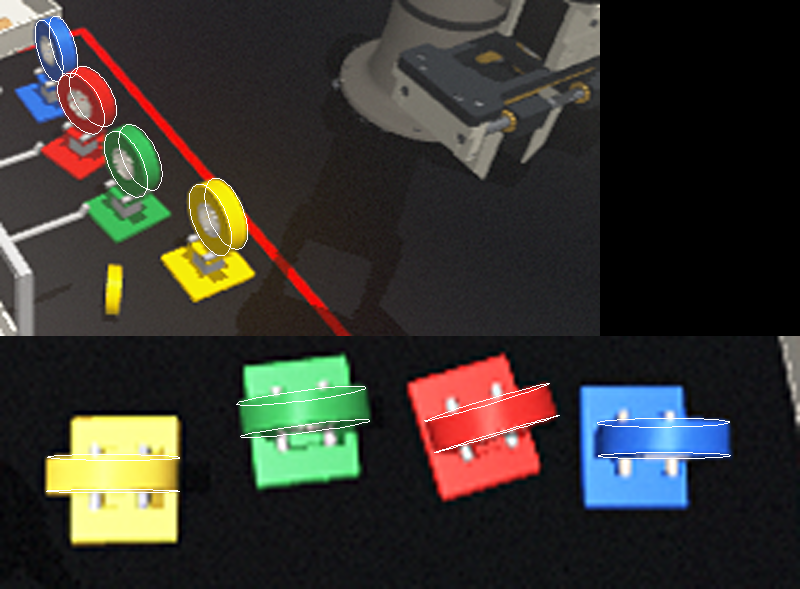

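The overlaid outlines match all four rolls within about 2 mm, and each roll is centred along its rails. I'm handing in.

```bash
python3 -c "
from plant import ticket
print(ticket.close_job())"
```

```text
the job is handed in; nothing more can be done
None
```

Job handed in, verdict not reported: in the last pictures all three spent cores lie in the tray and the red, blue, green and yellow rolls stand upright and centred on their own cradles, with about 54 s of the 210 s used.

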